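# Change the fume extractor's filter and hold its recessed reset

### The arm

A 6-joint arm with a two-finger parallel gripper is mounted at the origin on the work surface. World frame = base frame: x ahead of the robot, y to its left, z up, the work surface at z = 0. Lengths are in mm, angles in degrees, forces in N, time in s.
With the tool pointing down it reaches from about 350 to 850 mm from the base axis. Payload 8.1 kg.
Tool frame: the origin (TCP) lies on the mounting face of the last link; the fingertips stand 173 mm ahead of it and the grasp point (between the pads) lies 155 mm ahead of it; z points along the fingers, y is the direction in which the jaws open and shut (so a half turn about z gives the same grasp; the last joint's range is limited). The gripper opens to 85 mm and grips with 20 to 120 N. Pads are 22 mm wide; open, the fingers measure 114 mm over their backs; the gripper's body (76 mm by 85 mm) begins 54 mm behind the grasp point. The pads swing forward as they close: fully open they stand 13 mm farther back than shut.
Start: joints at [-74.278, 7.471, 85.268, -0, 87.261, -4.893], TCP at [211.273, -561.579, 404.692] pointing down, gripper open.
Joint ranges: [-169.43, 169.43], [-51.17, 129.36], [1.28, 143.12], [-76.62, 256.62], [0, 156.53], [-152.29, 152.29]. Speed limits (degrees/s): [136.94, 136.94, 159.86, 180, 180, 180].

### API

Orientations are given as [roll, pitch, yaw] about the fixed x, y, z axes, in that order (R = Rz(yaw) Ry(pitch) Rx(roll)).
In Python, from bench import * gives the robot as it stands.
- The arm moves only by the tool arm_command, never from a script. Its argument "plan" is a list of rows, each an object of numbers: "jaw": the closure, from 0 (fully open) to 1 (shut); "dx", "dy", "dz": the shift along the tool's x, y, z in mm; "wx", "wy", "wz": the turn, a rotation vector about the tool's x, y, z in rad. A call has 1 to 12 rows; each row is the pose to reach, as a shift and turn from the pose commanded when the call began, along the tool's axes at that moment; what a row does not reach only later rows make up. A row lasts 1/10 s, in which the tool goes at most 50 mm and 8.59 degrees, less where a joint would pass 70% of its speed; a pose out of reach is approached as far as the arm can. A call with a gripper value outside its range is refused whole. The fingers move at their own pace and stop on an object; "squeeze" is the grip in N (left out, the last holds). Time passes only in rows, so rows that repeat a pose let the fingers close. It gives the time, the measured TCP pose, the force and the opening at its end, in the units of the state.
- sense(): the state, without advancing time (a new reading comes with each control period).
- snapshot(name): name is "scene" or "side" or "wrist"; returns a dict with "pixels" (400x640x3 uint8, red, green, blue), "fx", "fy", "cx", "cy" (pixels), "k1" (the pictures are not rectified: a ray, as slopes to the right and down, at radius r is drawn at 1 + k1 r^2 times it, then the intrinsics apply), "extrinsics" (4x4, takes a point from camera to world coordinates). Camera axes: x right, y up, looking along -z (the intrinsics and any distortion apply to the point x, -y, -z); pixel columns grow to the right and rows downward; lengths in mm; the calibration is good to about 2 mm. A picture is of the moment at which its call begins. There is no depth.
- hand_in(): hands the job in, once; it reports no verdict.
Trained networks look in the newest picture that a camera, given by its name, has taken for a name from the list of things; names that differ only in an ending like _2 or _b are one class to them, and where a whole thing is asked for, a point or a joint stands for the part that bears it (a point fixed in the world has none). Each returns a list of dicts, best first, with "score" (0 to 1); they miss things now and then, are a little off and sometimes report something else, mostly with a low value. They report only what shows in the picture. A call takes as long as a camera call. They do not tell look-alikes from the thing itself.
- recognise(camera, target): "box" ([left, top, width, height] in pixels, round what is visible of it).
- pinpoint(camera, target): "pixel" ([column, row] in pixels: a listed point, or the origin of a listed thing).
The state is a dict: "time": time; "joint_pos": joint angles; "qd": joint speeds; "joint_efforts": joint torques, N m; "tool_pos": TCP position; "tcp_rot": TCP orientation; "ft_force": force on the tool from outside, world axes, zero at the start; "wrist_torque": the same for the moment, N m; "finger_gap": finger opening in mm.
Only numpy, scipy, OpenCV 4.12 (cv2) and the standard library are available. Lean on these libraries where they do the work, as an engineer would, in place of code of your own. Each camera call takes 0.05 s, during which the arm holds its last target.

### The job

Fit the fresh filter cassette to the fume extractor: lower it into the open filter drawer so that it lies flat on the tray, without dropping it, and push the drawer fully home. Then take the pin punch out of the rack, reach its slim pin through the round reset hole in the extractor's top and hold the recessed button right down without forcing it; finish while still gripping the punch and holding the button down. Leave the other tools and things where they are.

Things in the scene. Friction and masses are not known exactly. Their poses are not given: they have to be found in the camera images.
- extractor: White fume extractor, fixed, 300 long x 200 wide x 172 mm high. Origin: centre of its underside; x axis along its length, from the drawer end (150 mm to -x) to the blower end; z up. Flat top; 130 mm from the drawer end a black switch and knob (14 mm high), 60 mm either side of the middle; at the blower end a spigot and a tube leading off sideways to a slot nozzle, up to 80 mm above the top.
- reset_hole (a point): Centre of the mouth of the reset hole, in the plane of the extractor's top (172 mm above the bench), in mid width, 65 mm from the drawer end. Plain vertical round bore 16 mm across with a thin steel rim; too narrow for fingers. Inside, the grey button (13 mm across) has its flat top 22 mm below the mouth.
- reset_button (a joint): Travel of the recessed reset button in m: 0 up, 0.006 fully down (straight down). Spring: 2 N to start it, 6 N when fully down; it springs back up when let go.
- filter_drawer (a joint): How far the filter drawer stands open in m: 0 fully home (the front panel flush against the case), 0.14 to 0.155 at the start, 0.16 at most. It slides along the extractor's x axis, opens towards -x, and takes 2 to 6 N to push; it stays where it is left.
- drawer_floor (a point): Centre of the drawer's tray floor, on its upper surface, 22 mm above the bench; x axis along the slide, pointing into the extractor; moves with the drawer. Tray inside: 124 mm long (x) x 104 mm wide (y), walls 30 mm high and 5 mm thick on three sides; the fourth (-x) side is the front panel. When home, 90 mm is clear above the floor.
- drawer_handle (a point): Middle of the dark steel bar handle (110 mm long across the drawer, about 10 mm thick) that stands 35 mm off the drawer's flat white front panel, 84 mm above the bench. It lies 109 mm to -x of drawer_floor; the panel's outer face 74 mm to -x of it (160 mm wide; edges 12 and 108 mm above the bench). Push on the handle or the panel, along the extractor's +x.
- cassette: Fresh filter cassette: cardboard-framed block with white pleats, 110 long (x) x 90 wide (y) x 40 mm high, flat on the bench. Origin: centre of its underside. A black pull rib stands along the middle of its top: 70 mm long (x), 14 mm thick, 30 mm high (top 70 mm above the underside); grip it there. 0.2 to 0.4 kg. Fits the tray only with its length along the slide, either way round.
- punch_rack: Grey sheet-metal rack, fixed, 150 (x) x 56 (y) mm: base plate 6 mm thick, open sides, upper plate 78 to 86 mm above the bench with three 15 mm holes in a row along x at -40, 0 and +40 mm. Origin: centre of its underside. Three steel tools stand in it points down, in any order.
- pin_punch: Pin punch, the tallest tool in the rack and the only one with a long slim pin: round steel, 146 mm long, 90 g. From its lower end (origin; z axis up along the tool): flat-ended pin 5 mm across, 48 mm long; taper to 58 mm; then a body 12 mm across up to the head. Stands loose in its hole on the rack's base plate, tip 6 mm and head 152 mm above the bench.
- centre_punch: Bystander in the rack: short round centre punch, 108 mm long, 12 mm across, tapering to a sharp point. Origin at its point. Leave it.
- cold_chisel: Bystander in the rack: cold chisel with a dark six-sided shank, 127 mm long, 12 mm across, flat blade down. Origin at its edge. Leave it.
- paste_jar: Bystander: jar of nozzle paste, 62 mm across, 60 mm tall. Origin under its centre. Leave it.
- flap_disc: Bystander: flap grinding disc, 115 mm across, 10 mm high, lying flat. Origin under its centre. Leave it.
- hammer: Bystander: hammer lying on the bench. Leave it.
- wrench: Bystander: open-ended wrench lying on the bench near the robot. Leave it.
- wire_spool: Bystander: spool of copper-coloured welding wire, 100 mm across, 45 mm high, lying flat. Origin under its centre. Leave it.
Not all that is in view belongs to the job. Leave any red look-alike of the cassette alone.

How it is judged (in metres and radians):
On the way, in this order (a step that is already met when the one before it is completed fails the run):
1. the cassette lies flat on the tray of the open drawer and is let go (z of cassette in the frame of drawer_floor between -0.005 and 0.005 m and horizontal distance between cassette and drawer_floor below 0.02 m and angle between cassette's own z axis and vertical below 0.06 rad and contact force between the fingers and cassette below 0.2 N and value of joint filter_drawer above 0.05 m), for 0.2 s.
2. the drawer is pushed fully home with the cassette in it (value of joint filter_drawer below 0.004 m and horizontal distance between cassette and drawer_floor below 0.02 m), for 0.2 s.
3. the pin punch is in the gripper, clear of the rack (contact force between the fingers and pin_punch above 1 N and z of pin_punch in the frame of punch_rack above 0.09 m), for 0.1 s.
4. the pin punch, held in the gripper, holds the reset button down (value of joint reset_button above 0.0045 m and contact force between pin_punch and reset_button above 2 N and contact force between the fingers and pin_punch above 1 N), for 0.5 s.
At the end, for the whole second after the job is handed in: The gripper still grips the pin punch, whose pin reaches through the reset hole and alone holds the button at least 4.5 of its 6 mm down with more than 2 N; the drawer is home to within 4 mm, and the cassette lies flat (3 degrees) on its tray (all of step 2 and all of step 4 and contact force between the arm and reset_button below 0.1 N and horizontal distance between pin_punch and reset_hole below 0.008 m and z of pin_punch in the frame of reset_hole below -0.024 m and z of cassette in the frame of drawer_floor between -0.005 and 0.005 m and angle between cassette's own z axis and vertical below 0.06 rad); the arm keeps its last pose, push and grip.
It fails at once if the cassette is dropped (contact force between the fingers and cassette below 0.05 N and linear speed of cassette above 0.7 m/s).
It fails at once if the button is forced with more than 40 N (contact force between pin_punch and reset_button above 40 N).
It fails at once if another tool of the rack is taken or knocked out (distance of any of centre_punch, cold_chisel from where it was at the start of the episode above 0.025 m).
It fails at once if other things on the bench are shoved about (distance of any of paste_jar, flap_disc, hammer, wrench, wire_spool from where it was at the start of the episode above 0.03 m).
It also fails if it takes over 72 s, if anything falls off the work surface, if the arm or the gripper's body presses on something with over 40 N, if the wrist force passes 120 N, or if a joint passes its speed limit or range.

## Working session

There is one attempt and no reset: what is moved stays moved. The work goes in short steps, Python scripts to look and compute and a tool call to move; the robot and the scene stay as the last step left them, time stands still between calls to the robot, and variables do not carry over. Pictures are saved under pics/ and viewed, and the job is handed in when it is done.

Besides the shell and the picture viewer there is one more tool, called after "Request:" as name(argument=value, ...), one argument or row to a line, values as JSON. arm_command: Moves the arm, as the interface text tells. Its arguments: {"type":"object","properties":{"plan":{"type":"array"},"squeeze":{"type":"number"}},"required":["plan"]}

```bash
mkdir -p pics; ls
cat > h.py <<'E'
from bench import *
import numpy as np, cv2
from scipy.spatial.transform import Rotation as R
def shot(n,f):
    s=snapshot(n); cv2.imwrite('pics/'+f,cv2.cvtColor(np.asarray(s['pixels']),cv2.COLOR_RGB2BGR)); return s
def ray(s,px):
    u=(px[0]-s['cx'])/s['fx']; v=(px[1]-s['cy'])/s['fy']
    K=s['k1']; d=np.array([u,v]); rd=np.hypot(u,v); r=rd
    for _ in range(50): r=rd/(1+K*r*r)
    if rd>0: d=d*r/rd
    E=np.array(s['extrinsics']); return E[:3,3],E[:3,:3]@np.array([d[0],-d[1],-1.])
def onz(s,px,z):
    o,d=ray(s,px); t=(z-o[2])/d[2]; return o+t*d
def proj(s,P):
    E=np.array(s['extrinsics']); p=E[:3,:3].T@(np.array(P,float)-E[:3,3])
    x,y=p[0]/-p[2],-p[1]/-p[2]; f=1+s['k1']*(x*x+y*y)
    return np.array([x*f*s['fx']+s['cx'],y*f*s['fy']+s['cy']])
def tri(l):
    A=np.zeros((3,3));b=np.zeros(3)
    for s,px in l:
        o,d=ray(s,px); d=d/np.linalg.norm(d); M=np.eye(3)-np.outer(d,d); A+=M;b+=M@o
    return np.linalg.solve(A,b)
def st():
    s=sense(); 
    for k in ('time','joint_pos','tool_pos','tcp_rot','ft_force','finger_gap'): print(k,np.round(s[k],2))
    return s
E
python3 - <<'E'
from h import *
st()
np.set_printoptions(suppress=True,precision=2)
for n in ('scene','side','wrist'):
    s=shot(n,n+'0.png'); print(n,s['fx'],s['k1'],np.array(s['extrinsics'])[:3,3])
    for t in ['cassette','drawer_floor','drawer_handle','reset_hole','punch_rack','pin_punch','extractor','centre_punch','cold_chisel','paste_jar','flap_disc','wire_spool','hammer','wrench']:
        r=pinpoint(n,t)
        print(t,[(np.round(a['pixel'],1).tolist(),round(a['score'],2)) for a in r[:3]])
E
```

```text
pics
time 0.0
joint_pos [-74.28   7.52  85.33  -0.    87.26  -4.89]
tool_pos [ 211.21 -561.36  403.63]
tcp_rot [-1.7989e+02 -1.0000e-02  2.0620e+01]
ft_force [ 0.24 -0.62  0.03]
finger_gap 85.53
scene 372.7658351173785 -0.03356934822982188 [1296.37 -424.48  872.17]
cassette [([259.3, 197.9], 0.95), ([275.4, 231.4], 0.89)]
drawer_floor [([359.8, 203.5], 0.89)]
drawer_handle [([336.3, 206.5], 0.65)]
reset_hole [([406.0, 153.7], 0.77), ([264.2, 283.2], 0.68)]
punch_rack [([207.0, 229.5], 0.87), ([195.8, 290.2], 0.73)]
pin_punch []
extractor [([413.4, 185.0], 0.7)]
centre_punch []
cold_chisel []
paste_jar [([262.9, 284.7], 0.68)]
flap_disc [([300.1, 263.0], 0.86)]
wire_spool [([300.3, 262.9], 0.5)]
hammer [([350.0, 270.4], 0.68), ([197.5, 287.8], 0.57)]
wrench [([315.5, 184.2], 0.69), ([198.8, 288.2], 0.54)]
side 480.8018344494516 -0.04077764078861527 [272.38 791.99 779.94]
cassette [([345.1, 212.3], 0.98), ([414.4, 226.7], 0.67)]
drawer_floor [([247.5, 229.2], 0.58)]
drawer_handle [([314.2, 231.1], 0.65)]
reset_hole [([276.8, 282.8], 0.8), ([379.5, 177.0], 0.26)]
punch_rack [([390.3, 182.8], 0.82), ([313.4, 232.3], 0.2)]
pin_punch [([405.8, 182.6], 0.46)]
extractor []
centre_punch [([379.7, 176.9], 0.61)]
cold_chisel [([405.4, 183.9], 0.7)]
paste_jar [([299.5, 182.8], 0.88)]
flap_disc [([297.6, 212.7], 0.56)]
wire_spool [([249.3, 226.2], 0.7)]
hammer [([335.4, 157.7], 0.97)]
wrench [([384.2, 275.5], 0.8), ([345.5, 208.8], 0.65)]
wrist 304.3569283627248 -0.057721136563031364 [ 283.53 -534.42  374.26]
cassette []
drawer_floor []
drawer_handle []
reset_hole []
punch_rack []
pin_punch []
extractor []
centre_punch []
cold_chisel []
paste_jar []
flap_disc []
wire_spool []
hammer []
wrench []
```

View pics/scene0.png

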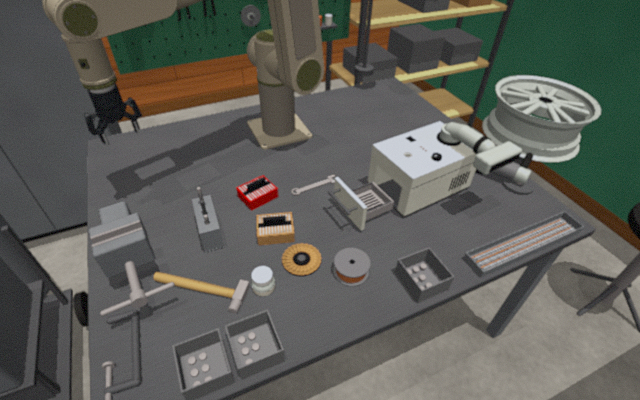

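View pics/side0.png

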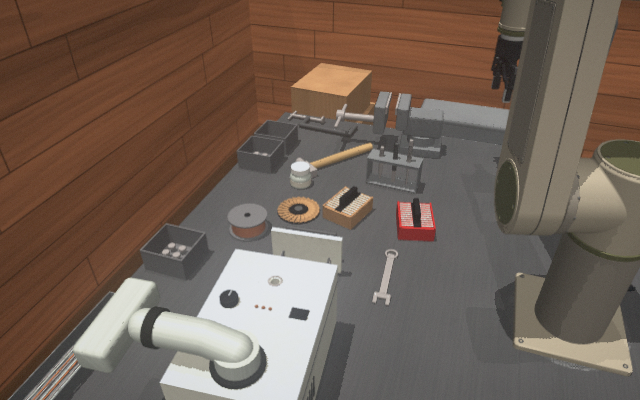

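View pics/wrist0.png

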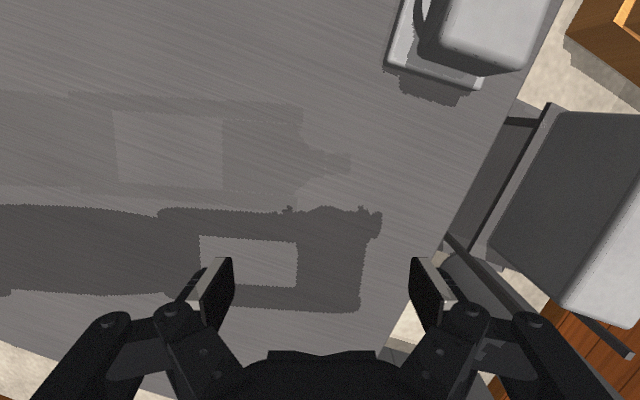

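The cardboard-coloured cassette is at scene (275,231) and side (348,207). The red one at scene (257,192) and side (415,222) is the look-alike, so I leave it. The rack is at scene (207,225) and side (396,168), with three tools.

Run:
```python
from h import *
np.set_printoptions(suppress=True,precision=1)
a=shot('scene','s1.png'); b=shot('side','d1.png')
print('cass',onz(a,(275.4,231.4),0),onz(b,(347,212),0))
print('hole',onz(a,(406,153.7),172),onz(b,(276.8,282.8),172),tri([(a,(406,153.7)),(b,(276.8,282.8))]))
print('handle',onz(a,(336.3,206.5),84),onz(b,(314.2,231.1),84))
print('floor',onz(a,(359.8,203.5),22))
print('rack',onz(a,(207,229.5),0),onz(b,(390.3,182.8),0))
# crops
def crop(f,x0,y0,w,h,o):
    im=cv2.imread('pics/'+f)[y0:y0+h,x0:x0+w]; im=cv2.resize(im,None,fx=6,fy=6,interpolation=cv2.INTER_CUBIC)
    return im
cv2.imwrite('pics/c1.png',np.vstack([crop('s1.png',180,170,130,48,0)]+[crop('s1.png',180,206,130,48,0)]))
cv2.imwrite('pics/c2.png',crop('d1.png',320,130,125,100,0))
cv2.imwrite('pics/c3.png',crop('s1.png',325,110,130,100,0))
cv2.imwrite('pics/c4.png',crop('d1.png',230,220,130,100,0))
```

```text
cass [ 538.6 -209.9   -0. ] [ 547. -217.    0.]
hole [544.1 238.6 172. ] [544.1 245.9 172. ] [543.7 241.9 169.6]
handle [590.8 -28.   84. ] [567.8 -13.7  84. ]
floor [553.9  80.6  22. ]
rack [ 444.9 -403.3    0. ] [ 466.9 -396.7    0. ]
```

View pics/c1.png

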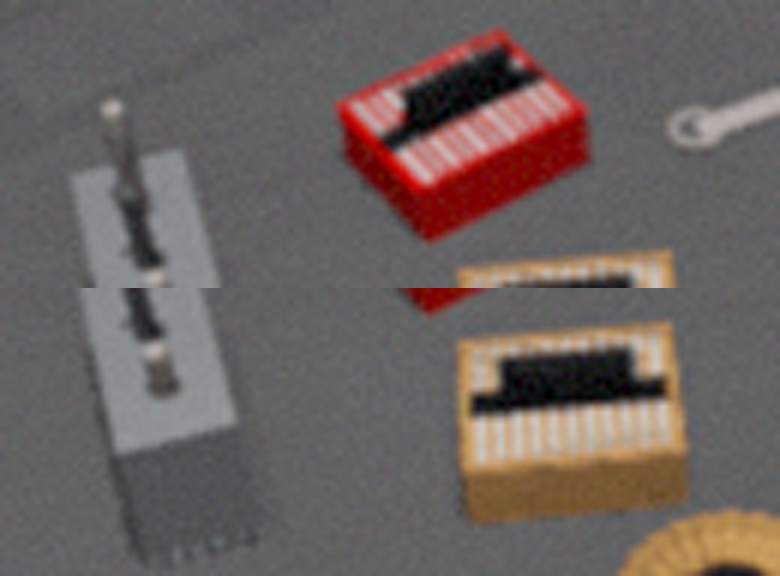

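View pics/c2.png

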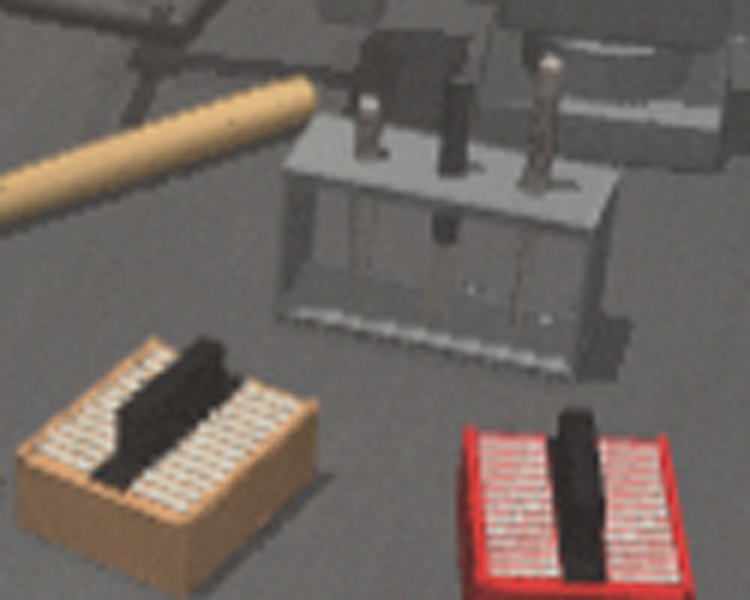

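View pics/c3.png

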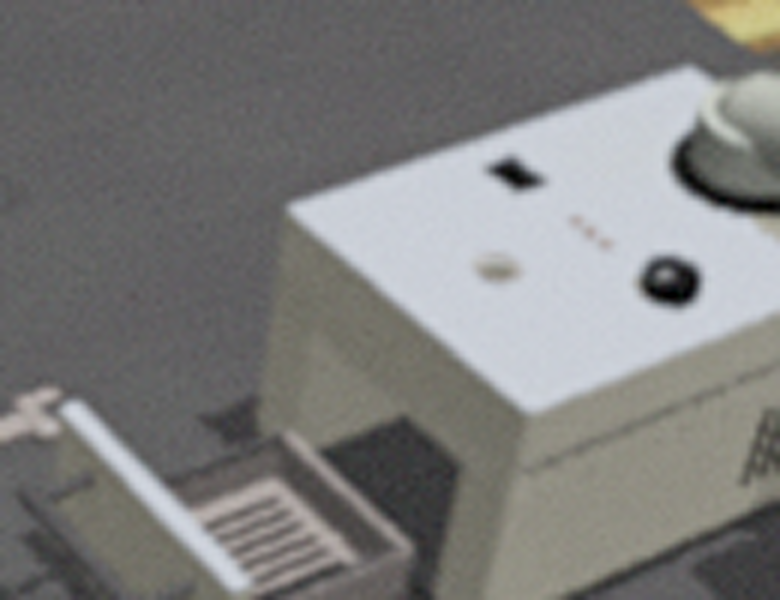

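View pics/c4.png

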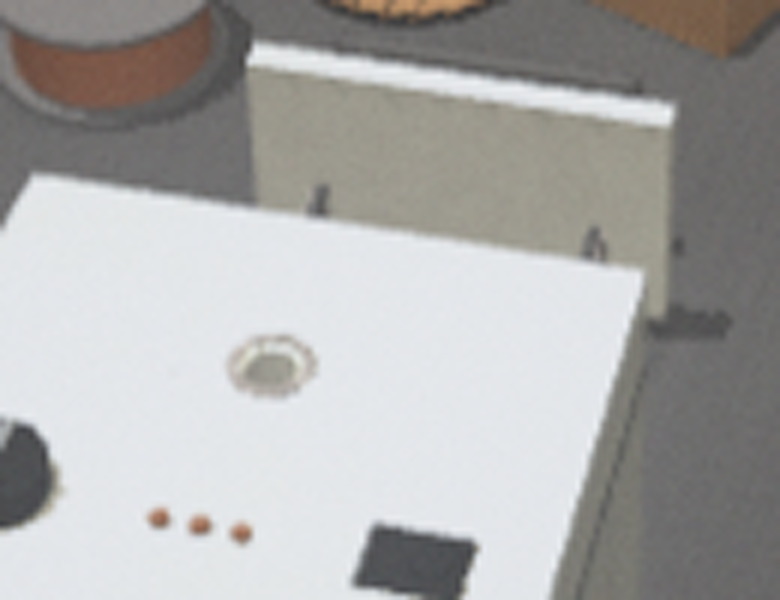

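Run:
```python
from h import *
np.set_printoptions(suppress=True,precision=1)
a=snapshot('scene'); b=snapshot('side')
def ang(p,q): d=q-p; return np.degrees(np.arctan2(d[1],d[0]))
for n,s,l in (('A',a,[(256.7,215),(292,212.2),(294.3,232.7),(257,235.5)]),('B',b,[(345.8,186.7),(373,197),(350.8,217),(323,205.8)])):
    P=np.array([onz(s,p,40) for p in l]); print(n,P.mean(0)[:2]); 
    for i in range(4): print(np.linalg.norm(P[i]-P[(i+1)%4]),ang(P[i],P[(i+1)%4]))
print('rib')
P=[onz(a,p,70) for p in [(263.8,216.7),(285,216)]]; print(P,ang(*P))
print('extr')
P=[onz(a,p,172) for p in [(373.3,144.7),(413.3,178.7),(440,120.8)]]; print(P,ang(P[0],P[1]),ang(P[0],P[2]), np.linalg.norm(P[0]-P[1]))
P=[onz(b,p,172) for p in [(235.8,249.2),(337.2,264.7)]]; print(P,ang(P[1],P[0]),np.linalg.norm(P[0]-P[1]))
P=[onz(b,p,108) for p in [(272.5,227.5),(342.5,237.3)]]; print('panel',P,ang(P[1],P[0]),np.linalg.norm(P[0]-P[1]),sum(P)/2)
print(onz(a,(335.3,178),108))
print('hole crops',onz(a,(325+498/6,110+268/6),172),onz(b,(230+271/6,220+366/6),172))
print('punch',onz(a,(198.8,188),152),onz(b,(411.3,140.3),152),tri([(a,(198.8,188)),(b,(411.3,140.3))]))
R1=[(180+75/6,170+175/6),(180+183/6,170+152/6),(180+237/6,206+(425-288)/6),(180+115/6,206+(455-288)/6)]
P=np.array([onz(a,p,86) for p in R1]);print('rackA',P.mean(0),[(np.linalg.norm(P[i]-P[(i+1)%4]),ang(P[i],P[(i+1)%4])) for i in range(4)])
R2=[(320+320/6,130+112/6),(320+620/6,130+170/6),(320+603/6,130+228/6),(320+285/6,130+168/6)]
P=np.array([onz(b,p,86) for p in R2]);print('rackB',P.mean(0),[(np.linalg.norm(P[i]-P[(i+1)%4]),ang(P[i],P[(i+1)%4])) for i in range(4)])
```

```text
A [ 542.9 -209.9]
109.94161171815814 72.69464278564097
86.28148397810745 -17.138272969959832
110.01115811126193 -108.02946978588912
84.89103129565248 162.82345408692532
B [ 543.3 -211.9]
86.71666540897603 163.96576750822163
109.08472587990428 73.07587159016168
85.38333444726157 -15.518092450557766
109.84130225232035 -106.22066011013835
rib
[array([ 530.2, -238.8,   70. ]), array([ 552.9, -179.9,   70. ])] 68.92609339102133
extr
[array([460.1, 168. , 172. ]), array([656.2, 187.5, 172. ]), array([426.1, 466.6, 172. ])] 5.6844367596993886 96.49681020656278 197.13497213510223
[array([654. , 188.7, 172. ]), array([457.3, 166.9, 172. ])] 6.3299717455737525 197.88861864973785
panel [array([650.2,  32.3, 108. ]), array([492. ,  14.3, 108. ])] 6.504098923010999 159.23047603060394 [571.1  23.3 108. ]
[494.7  15.3 108. ]
hole crops [551.  241.5 172. ] [548.6 242.8 172. ]
punch [ 422.5 -393.5  152. ] [ 420.2 -391.9  152. ] [ 420.6 -393.6  150.8]
rackA [ 463.7 -396.2   86. ] [(np.float64(54.67171406427798), np.float64(84.84083947942015)), (np.float64(149.3745333874146), np.float64(-3.0928067144802682)), (np.float64(56.67450906277044), np.float64(-94.30514969081288)), (np.float64(150.16037958904383), np.float64(176.13425143669835))]
rackB [ 458.2 -396.4   86. ] [(np.float64(148.37868447370528), np.float64(176.99219595863931)), (np.float64(55.05947353180272), np.float64(91.1682999353823)), (np.float64(151.98828092071406), np.float64(-1.8481292760108832)), (np.float64(57.990943893197795), np.float64(-92.58187872141282))]
```

```bash
cat >> h.py <<'E'
def goto(g,yaw,tilt=None):
    """delta to put grasp point at g with tool down at yaw"""
    s=sense(); Rc=R.from_euler('xyz',s['tcp_rot'],degrees=True); p=np.array(s['tool_pos'])
    Rt=R.from_euler('xyz',[180,0,yaw],degrees=True)
    tp=np.array(g,float)-Rt.apply([0,0,155])
    d=Rc.inv().apply(tp-p); w=(Rc.inv()*Rt).as_rotvec()
    print('t',round(s['time'],2),'d',np.round(d,1),'w',np.round(w,4),'F',np.round(s['ft_force'],1),'gap',round(s['finger_gap'],1),'gp',np.round(p+Rc.apply([0,0,155]),1),'rot',np.round(s['tcp_rot'],2))
def rel(g):  # grasp pt now
    s=sense(); Rc=R.from_euler('xyz',s['tcp_rot'],degrees=True); return np.array(s['tool_pos'])+Rc.apply([0,0,155])
E
python3 -c "
from h import *
goto((543,-211,220),73)"
```

```text
t 2.45 d [ 433.9 -211.3   29.7] w [ 0.      0.     -0.9143] F [ 0.5 -0.5 -0.4] gap 85.1 gp [ 211.3 -561.6  249.7] rot [180.     0.    20.62]
```

Request:
arm_command(
  plan=[
    {"jaw": 0.3,"dx": 434,"dy": -211,"dz": 30,"wz": -0.914},
    {"jaw": 0.3,"dx": 434,"dy": -211,"dz": 30,"wz": -0.914},
    {"jaw": 0.3,"dx": 434,"dy": -211,"dz": 30,"wz": -0.914},
    {"jaw": 0.3,"dx": 434,"dy": -211,"dz": 30,"wz": -0.914},
    {"jaw": 0.3,"dx": 434,"dy": -211,"dz": 30,"wz": -0.914},
    {"jaw": 0.3,"dx": 434,"dy": -211,"dz": 30,"wz": -0.914},
    {"jaw": 0.3,"dx": 434,"dy": -211,"dz": 30,"wz": -0.914},
    {"jaw": 0.3,"dx": 434,"dy": -211,"dz": 30,"wz": -0.914},
    {"jaw": 0.3,"dx": 434,"dy": -211,"dz": 30,"wz": -0.914},
    {"jaw": 0.3,"dx": 434,"dy": -211,"dz": 30,"wz": -0.914},
    {"jaw": 0.3,"dx": 434,"dy": -211,"dz": 30,"wz": -0.914},
    {"jaw": 0.3,"dx": 434,"dy": -211,"dz": 30,"wz": -0.914},
  ],
)

```text
invalid input
```

Run:
```python
from h import *
np.set_printoptions(suppress=True,precision=1)
goto((543,-211,62),73)
w=shot('wrist','w1.png')
print(np.array(w['extrinsics']))
for t in ('cassette',): print(pinpoint('wrist',t),recognise('wrist',t))
for c,z in (((543,-211),0),):
  for u,v in ((-55,-45),(55,-45),(55,45),(-55,45)):
    r=R.from_euler('z',73,degrees=True).apply([u,v,0]); print(proj(w,[c[0]+r[0],c[1]+r[1],40]))
```

```text
t 2.45 d [ 433.9 -211.3  187.7] w [ 0.   0.  -0.9] F [ 0.5 -0.5 -0.4] gap 85.1 gp [ 211.3 -561.6  249.7] rot [180.    0.   20.6]
[[   0.4    0.9    0.3  283.5]
 [  -0.9    0.3    0.1 -534.4]
 [  -0.    -0.3    1.   374.3]
 [   0.     0.     0.     1. ]]
[] []
[ 175.  -258.7]
[ 136.6 -208.7]
[  57.4 -207.7]
[ 113.7 -196.1]
```

View pics/w1.png

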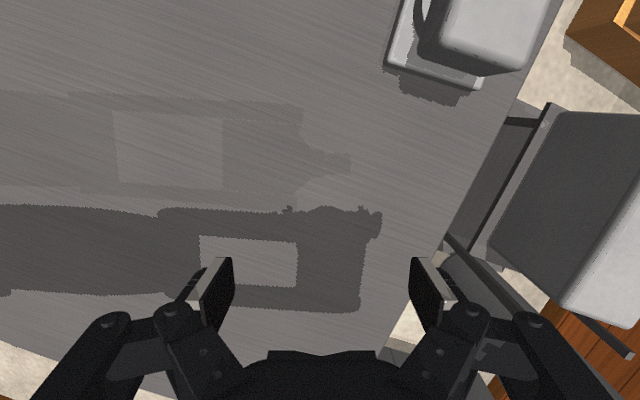

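The move was refused as invalid, so nothing moved. I'll retry with every key given.

Request:
arm_command(
  plan=[
    {"jaw": 0.3,"dx": 434,"dy": -211,"dz": 30,"wx": 0,"wy": 0,"wz": -0.914},
    {"jaw": 0.3,"dx": 434,"dy": -211,"dz": 30,"wx": 0,"wy": 0,"wz": -0.914},
    {"jaw": 0.3,"dx": 434,"dy": -211,"dz": 30,"wx": 0,"wy": 0,"wz": -0.914},
    {"jaw": 0.3,"dx": 434,"dy": -211,"dz": 30,"wx": 0,"wy": 0,"wz": -0.914},
    {"jaw": 0.3,"dx": 434,"dy": -211,"dz": 30,"wx": 0,"wy": 0,"wz": -0.914},
    {"jaw": 0.3,"dx": 434,"dy": -211,"dz": 30,"wx": 0,"wy": 0,"wz": -0.914},
    {"jaw": 0.3,"dx": 434,"dy": -211,"dz": 30,"wx": 0,"wy": 0,"wz": -0.914},
    {"jaw": 0.3,"dx": 434,"dy": -211,"dz": 30,"wx": 0,"wy": 0,"wz": -0.914},
    {"jaw": 0.3,"dx": 434,"dy": -211,"dz": 30,"wx": 0,"wy": 0,"wz": -0.914},
    {"jaw": 0.3,"dx": 434,"dy": -211,"dz": 30,"wx": 0,"wy": 0,"wz": -0.914},
    {"jaw": 0.3,"dx": 434,"dy": -211,"dz": 30,"wx": 0,"wy": 0,"wz": -0.914},
    {"jaw": 0.3,"dx": 434,"dy": -211,"dz": 30,"wx": 0,"wy": 0,"wz": -0.914},
  ],
)

```text
time: 3.8
tool_pos: [543.5, -210.6, 374.5]
tcp_rot: [-180.0, 0.0, 73.1]
ft_force: [-0.7, -0.5, 0.3]
finger_gap: 59.7
```

Run:
```python
from h import *
np.set_printoptions(suppress=True,precision=1)
goto((543,-211,62),73)
w=shot('wrist','w2.png')
for t in ('cassette',): print(pinpoint('wrist',t),recognise('wrist',t))
im=cv2.imread('pics/w2.png')
for c,z in (((543,-211),0),):
  for u,v in ((-55,-45),(55,-45),(55,45),(-55,45)):
    r=R.from_euler('z',73,degrees=True).apply([u,v,0]); q=proj(w,[c[0]+r[0],c[1]+r[1],40]); cv2.circle(im,tuple(q.astype(int)),2,(0,0,255),-1)
  for u in (-35,35):
   for v in (-7,7):
    r=R.from_euler('z',73,degrees=True).apply([u,v,0]); q=proj(w,[c[0]+r[0],c[1]+r[1],70]); cv2.circle(im,tuple(q.astype(int)),2,(0,255,0),-1)
cv2.imwrite('pics/w2a.png',im)
```

```text
t 3.8 d [ -0.5  -0.3 157.5] w [-0.  0.  0.] F [-0.7 -0.5  0.3] gap 59.7 gp [ 543.4 -210.6  219.5] rot [-180.     0.    73.1]
[{'pixel': [321.7, 172.7], 'score': 0.82}, {'pixel': [184.1, 218.4], 'score': 0.59}] [{'box': [276.7, 126.9, 91.0, 108.4], 'score': 0.81}, {'box': [104.6, 161.1, 132.1, 122.3], 'score': 0.66}]
```

View pics/w2a.png

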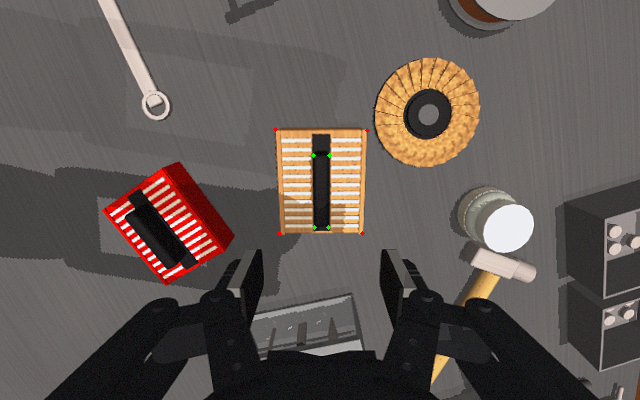

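The prediction overlay matches the cardboard cassette at (322,180); the red one sits apart at (170,222). Going down onto the rib.

Request:
arm_command(
  plan=[
    {"jaw": 0.3,"dx": 0,"dy": 0,"dz": 45,"wx": 0,"wy": 0,"wz": 0},
    {"jaw": 0.3,"dx": 0,"dy": 0,"dz": 90,"wx": 0,"wy": 0,"wz": 0},
    {"jaw": 0.3,"dx": -0.5,"dy": 0,"dz": 130,"wx": 0,"wy": 0,"wz": 0},
    {"jaw": 0.3,"dx": -0.5,"dy": 0,"dz": 150,"wx": 0,"wy": 0,"wz": 0},
    {"jaw": 0.3,"dx": -0.5,"dy": 0,"dz": 156,"wx": 0,"wy": 0,"wz": 0},
    {"jaw": 0.3,"dx": -0.5,"dy": 0,"dz": 156,"wx": 0,"wy": 0,"wz": 0},
    {"jaw": 1,"dx": -0.5,"dy": 0,"dz": 156,"wx": 0,"wy": 0,"wz": 0},
    {"jaw": 1,"dx": -0.5,"dy": 0,"dz": 156,"wx": 0,"wy": 0,"wz": 0},
    {"jaw": 1,"dx": -0.5,"dy": 0,"dz": 156,"wx": 0,"wy": 0,"wz": 0},
    {"jaw": 1,"dx": -0.5,"dy": 0,"dz": 156,"wx": 0,"wy": 0,"wz": 0},
    {"jaw": 1,"dx": -0.5,"dy": 0,"dz": 156,"wx": 0,"wy": 0,"wz": 0},
  ],
  squeeze=60,
)

```text
time: 5.05
tool_pos: [543.9, -212.1, 220.5]
tcp_rot: [179.8, 0.0, 73.0]
ft_force: [-1.1, -0.9, 7.0]
finger_gap: 12.9
```

Request:
arm_command(
  plan=[
    {"jaw": 1,"dx": 0,"dy": 0,"dz": -5,"wx": 0,"wy": 0,"wz": 0},
    {"jaw": 1,"dx": 0,"dy": 0,"dz": -15,"wx": 0,"wy": 0,"wz": 0},
    {"jaw": 1,"dx": 0,"dy": 0,"dz": -40,"wx": 0,"wy": 0,"wz": 0},
    {"jaw": 1,"dx": 0,"dy": 0,"dz": -70,"wx": 0,"wy": 0,"wz": 0},
    {"jaw": 1,"dx": 0,"dy": 0,"dz": -105,"wx": 0,"wy": 0,"wz": 0},
    {"jaw": 1,"dx": 0,"dy": 0,"dz": -130,"wx": 0,"wy": 0,"wz": 0},
    {"jaw": 1,"dx": 0,"dy": 0,"dz": -140,"wx": 0,"wy": 0,"wz": 0},
    {"jaw": 1,"dx": 0,"dy": 0,"dz": -140,"wx": 0,"wy": 0,"wz": 0},
  ],
)

```text
time: 5.85
tool_pos: [543.4, -211.9, 360.6]
tcp_rot: [179.8, 0.0, 73.0]
ft_force: [0.5, -0.1, -3.3]
finger_gap: 12.7
```

Run:
```python
from h import *
goto((563,97,200),96.4)
shot('wrist','w3.png')
```

```text
t 5.85 d [301.1 -71.7   5.2] w [ 0.003   0.0011 -0.4086] F [ 0.5 -0.1 -3.3] gap 12.7 gp [ 543.9 -212.1  205.6] rot [1.7982e+02 3.0000e-02 7.2990e+01]
```

View pics/w3.png

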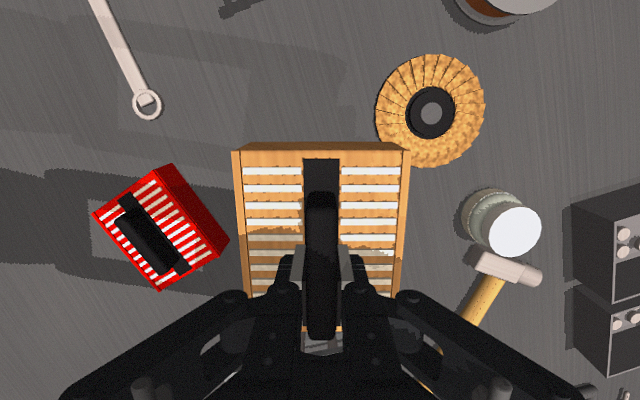

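Request:
arm_command(
  plan=[
    {"jaw": 1,"dx": 20,"dy": -5,"dz": -10,"wx": 0,"wy": 0,"wz": -0.05},
    {"jaw": 1,"dx": 55,"dy": -14,"dz": -20,"wx": 0,"wy": 0,"wz": -0.15},
    {"jaw": 1,"dx": 95,"dy": -24,"dz": -20,"wx": 0,"wy": 0,"wz": -0.25},
    {"jaw": 1,"dx": 135,"dy": -34,"dz": -20,"wx": 0,"wy": 0,"wz": -0.35},
    {"jaw": 1,"dx": 170,"dy": -44,"dz": -20,"wx": 0,"wy": 0,"wz": -0.409},
    {"jaw": 1,"dx": 195,"dy": -49,"dz": -20,"wx": 0.003,"wy": 0.001,"wz": -0.409},
    {"jaw": 1,"dx": 205,"dy": -50,"dz": -20,"wx": 0.003,"wy": 0.001,"wz": -0.409},
    {"jaw": 1,"dx": 205,"dy": -50,"dz": -20,"wx": 0.003,"wy": 0.001,"wz": -0.409},
    {"jaw": 1,"dx": 205,"dy": -50,"dz": -20,"wx": 0.003,"wy": 0.001,"wz": -0.409},
  ],
)

```text
time: 6.8
tool_pos: [555.0, -1.7, 377.4]
tcp_rot: [-179.7, -0.1, 96.4]
ft_force: [-0.8, -0.5, -3.0]
finger_gap: 12.5
```

Run:
```python
from h import *
np.set_printoptions(suppress=True,precision=1)
goto((563,97,200),96.4)
w=shot('wrist','w4.png')
print([(p['pixel'],onz(w,p['pixel'],22)) for p in pinpoint('wrist','drawer_floor')])
im=cv2.imread('pics/w4.png')
c=np.array([563,97,0]);Rz=R.from_euler('z',96.4,degrees=True)
def dot(p,z,col):
    P=c+Rz.apply([p[0],p[1],0]); P[2]=z; q=proj(w,P); cv2.circle(im,tuple(q.astype(int)),2,col,-1)
for y in(-52,52):
  for x in (-62,62): dot((x,y),22,(0,0,255)); dot((x,y),52,(0,255,0)); 
  dot((67,y*57/52),52,(255,0,0))
for y in (-80,80): dot((-74,y),108,(255,0,255))
dot((0,0),22,(0,255,255))
c=np.array([549.7,242.4,0]); dot((0,0),172,(0,0,255))
cv2.imwrite('pics/w4a.png',im)
```

```text
t 6.8 d [97.2 19.1 22.4] w [-0. -0.  0.] F [-0.8 -0.5 -3. ] gap 12.5 gp [554.2  -1.6 222.4] rot [-179.7   -0.1   96.4]
[([340.2, 83.6], array([561.,  99.,  22.]))]
```

View pics/w4a.png

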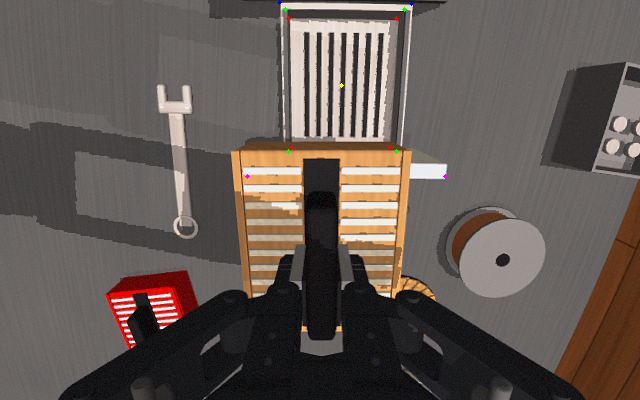

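Request:
arm_command(
  plan=[
    {"jaw": 1,"dx": 20,"dy": 5,"dz": 0,"wx": 0,"wy": 0,"wz": 0},
    {"jaw": 1,"dx": 55,"dy": 12,"dz": 0,"wx": 0,"wy": 0,"wz": 0},
    {"jaw": 1,"dx": 85,"dy": 17,"dz": 0,"wx": 0,"wy": 0,"wz": 0},
    {"jaw": 1,"dx": 98,"dy": 19,"dz": 10,"wx": 0,"wy": 0,"wz": 0},
    {"jaw": 1,"dx": 98,"dy": 19,"dz": 30,"wx": 0,"wy": 0,"wz": 0},
    {"jaw": 1,"dx": 98,"dy": 19,"dz": 55,"wx": 0,"wy": 0,"wz": 0},
    {"jaw": 1,"dx": 98,"dy": 19,"dz": 75,"wx": 0,"wy": 0,"wz": 0},
    {"jaw": 1,"dx": 98,"dy": 19,"dz": 84,"wx": 0,"wy": 0,"wz": 0},
    {"jaw": 1,"dx": 98,"dy": 19,"dz": 84,"wx": 0,"wy": 0,"wz": 0},
    {"jaw": 1,"dx": 98,"dy": 19,"dz": 84,"wx": 0,"wy": 0,"wz": 0},
  ],
)

```text
time: 7.9
tool_pos: [563.3, 98.0, 295.5]
tcp_rot: [-179.9, -0.1, 96.4]
ft_force: [-0.6, -0.0, -2.2]
finger_gap: 13.0
```

Run:
```python
from h import *
goto((562.5,97.5,90),96.4)
def big(f,x,y,w,h,k): 
    im=cv2.imread('pics/'+f)[y:y+h,x:x+w]; cv2.imwrite('pics/'+f.replace('.','c.'),cv2.resize(im,None,fx=k,fy=k,interpolation=cv2.INTER_CUBIC))
shot('wrist','w5.png'); shot('scene','s5.png'); shot('side','d5.png')
big('s5.png',315,130,130,100,6)
```

```text
t 7.9 d [-0.4 -0.7 50.5] w [-0.002  -0.0015 -0.0005] F [-0.6 -0.  -2.2] gap 13.0 gp [563.   98.1 140.5] rot [-1.7989e+02 -8.0000e-02  9.6370e+01]
```

View pics/w5.png

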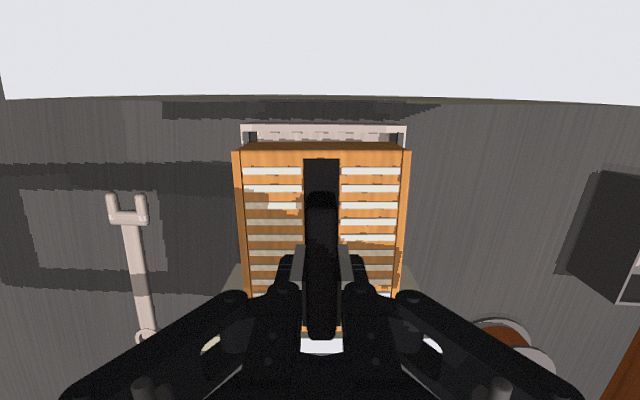

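View pics/s5c.png

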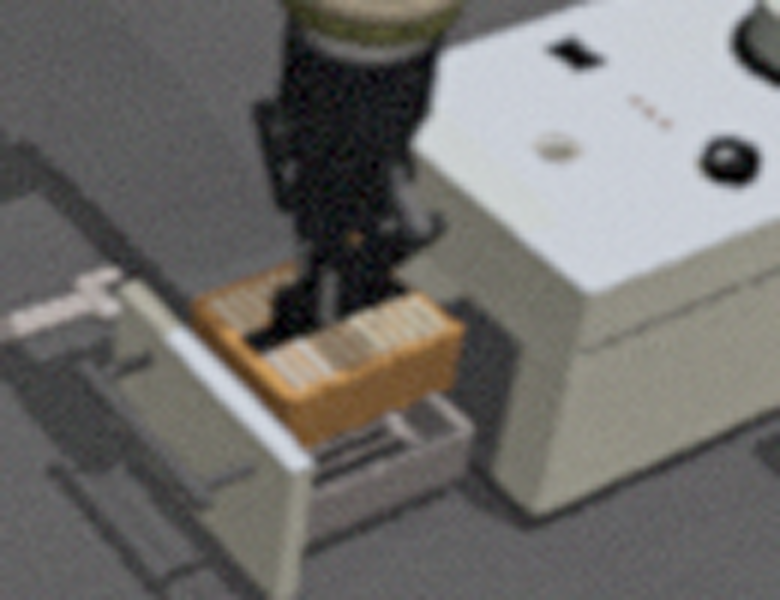

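Request:
arm_command(
  plan=[
    {"jaw": 1,"dx": 0,"dy": 0.8,"dz": 12,"wx": -0.002,"wy": -0.001,"wz": 0},
    {"jaw": 1,"dx": 0,"dy": 0.8,"dz": 28,"wx": -0.002,"wy": -0.001,"wz": 0},
    {"jaw": 1,"dx": 0,"dy": 0.8,"dz": 40,"wx": -0.002,"wy": -0.001,"wz": 0},
    {"jaw": 1,"dx": 0,"dy": 0.8,"dz": 46,"wx": -0.002,"wy": -0.001,"wz": 0},
    {"jaw": 1,"dx": 0,"dy": 0.8,"dz": 49,"wx": -0.002,"wy": -0.001,"wz": 0},
    {"jaw": 1,"dx": 0,"dy": 0.8,"dz": 51,"wx": -0.002,"wy": -0.001,"wz": 0},
    {"jaw": 1,"dx": 0,"dy": 0.8,"dz": 52,"wx": -0.002,"wy": -0.001,"wz": 0},
    {"jaw": 1,"dx": 0,"dy": 0.8,"dz": 52,"wx": -0.002,"wy": -0.001,"wz": 0},
  ],
)

```text
time: 8.85
tool_pos: [563.8, 98.7, 243.2]
tcp_rot: [-180.0, -0.0, 96.4]
ft_force: [0.5, -0.6, -3.1]
finger_gap: 12.7
```

Request:
arm_command(
  plan=[
    {"jaw": 1,"dx": 0,"dy": 0,"dz": 1,"wx": 0,"wy": 0,"wz": 0},
    {"jaw": 1,"dx": 0,"dy": 0,"dz": 2,"wx": 0,"wy": 0,"wz": 0},
    {"jaw": 1,"dx": 0,"dy": 0,"dz": 2,"wx": 0,"wy": 0,"wz": 0},
  ],
)

```text
time: 9.15
tool_pos: [563.9, 98.7, 242.5]
tcp_rot: [180.0, -0.0, 96.4]
ft_force: [-4.1, -0.9, 6.9]
finger_gap: 12.7
```

Request:
arm_command(
  plan=[
    {"jaw": 0.9,"dx": 0,"dy": 0,"dz": 0,"wx": 0,"wy": 0,"wz": 0},
    {"jaw": 0.7,"dx": 0,"dy": 0,"dz": 0,"wx": 0,"wy": 0,"wz": 0},
    {"jaw": 0.6,"dx": 0,"dy": 0,"dz": -1,"wx": 0,"wy": 0,"wz": 0},
    {"jaw": 0.6,"dx": 0,"dy": 0,"dz": -1,"wx": 0,"wy": 0,"wz": 0},
    {"jaw": 0.6,"dx": 0,"dy": 0,"dz": -10,"wx": 0,"wy": 0,"wz": 0},
    {"jaw": 0.6,"dx": 0,"dy": 0,"dz": -40,"wx": 0,"wy": 0,"wz": 0},
    {"jaw": 0.6,"dx": -10,"dy": 0,"dz": -80,"wx": 0,"wy": 0,"wz": 0},
    {"jaw": 0.6,"dx": -40,"dy": 0,"dz": -110,"wx": 0,"wy": 0,"wz": 0},
    {"jaw": 0.6,"dx": -80,"dy": 0,"dz": -110,"wx": 0,"wy": 0,"wz": 0},
    {"jaw": 0.6,"dx": -120,"dy": 0,"dz": -110,"wx": 0,"wy": 0,"wz": 0},
    {"jaw": 0.6,"dx": -120,"dy": 0,"dz": -110,"wx": 0,"wy": 0,"wz": 0},
  ],
)

```text
time: 10.25
tool_pos: [577.4, -24.7, 352.0]
tcp_rot: [180.0, 0.1, 96.2]
ft_force: [-0.4, -0.1, -0.4]
finger_gap: 34.1
```

Run:
```python
from h import *
np.set_printoptions(suppress=True,precision=1)
goto((580,-60,90),96.4)
w=shot('wrist','w6.png'); a=shot('scene','s6.png')
im=cv2.imread('pics/s6.png')[130:230,315:445]; cv2.imwrite('pics/s6c.png',cv2.resize(im,None,fx=6,fy=6,interpolation=cv2.INTER_CUBIC))
for t,z in (('cassette',22),('drawer_handle',84)): 
  for n,s in (('wrist',w),('scene',a)): print(t,n,[(p['pixel'],round(p['score'],2),onz(s,p['pixel'],z)) for p in pinpoint(n,t)])
```

```text
t 10.25 d [-35.2  -1.3 107. ] w [ 0.  0. -0.] F [-0.4 -0.1 -0.4] gap 34.1 gp [577.6 -25.  197. ] rot [179.9   0.1  96.2]
cassette wrist [([321.6, 51.4], 0.9, array([564.4,  99. ,  22. ])), ([142.0, 302.2], 0.68, array([ 380.5, -190.3,   22. ]))]
cassette scene [([369.8, 204.5], 0.95, array([571.3, 108.5,  22. ])), ([258.4, 198.5], 0.73, array([ 397. , -217.3,   22. ]))]
drawer_handle wrist [([317.2, 191.4], 0.79, array([573. , -14.8,  84. ]))]
drawer_handle scene [([368.0, 203.0], 0.73, array([616.2,  67.9,  84. ])), ([336.2, 204.9], 0.61, array([584.5, -25.2,  84. ])), ([299.7, 260.1], 0.53, array([ 732.4, -206.6,   84. ]))]
```

View pics/w6.png

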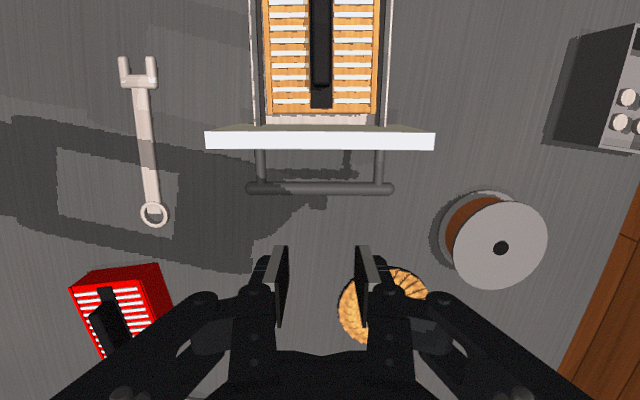

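View pics/s6c.png

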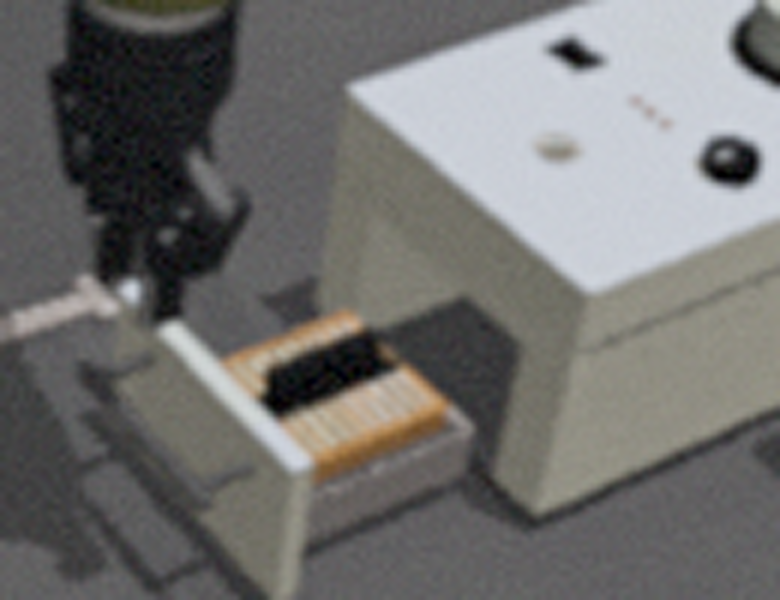

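The cassette lies flat inside the tray walls (wrist (321,60)), and the handle is at wrist (320,188). Next I push on the handle.

Request:
arm_command(
  plan=[
    {"jaw": 0.6,"dx": -35,"dy": 0,"dz": 0,"wx": 0,"wy": 0,"wz": 0},
    {"jaw": 0.6,"dx": -35,"dy": 0,"dz": 45,"wx": 0,"wy": 0,"wz": 0},
    {"jaw": 0.6,"dx": -35,"dy": 0,"dz": 90,"wx": 0,"wy": 0,"wz": 0},
    {"jaw": 0.6,"dx": -35,"dy": 0,"dz": 109,"wx": 0,"wy": 0,"wz": 0},
    {"jaw": 0.6,"dx": -35,"dy": 0,"dz": 109,"wx": 0,"wy": 0,"wz": 0},
    {"jaw": 0.6,"dx": -25,"dy": 0,"dz": 109,"wx": 0,"wy": 0,"wz": 0},
    {"jaw": 0.6,"dx": -15,"dy": 0,"dz": 109,"wx": 0,"wy": 0,"wz": 0},
    {"jaw": 0.6,"dx": -5,"dy": 0,"dz": 109,"wx": 0,"wy": 0,"wz": 0},
    {"jaw": 0.6,"dx": 5,"dy": 0,"dz": 109,"wx": 0,"wy": 0,"wz": 0},
    {"jaw": 0.6,"dx": 15,"dy": 0,"dz": 109,"wx": 0,"wy": 0,"wz": 0},
  ],
)

```text
time: 11.55
tool_pos: [575.9, -4.8, 243.3]
tcp_rot: [179.9, 0.0, 96.4]
ft_force: [2.3, -2.5, 1.9]
finger_gap: 34.1
```

Run:
```python
from h import *
goto((574.6,-10.8,88),96.4)
w=shot('wrist','w7.png')
```

```text
t 11.55 d [-5.8 -2.   0.3] w [0.0021 0.0003 0.0006] F [ 2.3 -2.5  1.9] gap 34.1 gp [576.2  -4.8  88.3] rot [1.7988e+02 2.0000e-02 9.6430e+01]
```

View pics/w7.png

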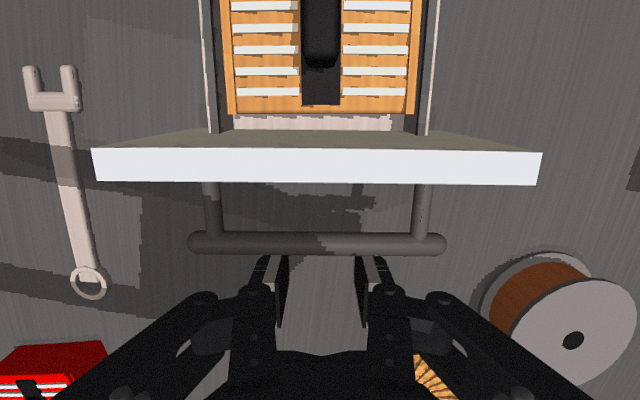

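Request:
arm_command(
  plan=[
    {"jaw": 0.6,"dx": 10,"dy": 0,"dz": 0,"wx": 0,"wy": 0,"wz": 0},
    {"jaw": 0.6,"dx": 20,"dy": 0,"dz": 0,"wx": 0,"wy": 0,"wz": 0},
    {"jaw": 0.6,"dx": 30,"dy": 0,"dz": 0,"wx": 0,"wy": 0,"wz": 0},
    {"jaw": 0.6,"dx": 40,"dy": 0,"dz": 0,"wx": 0,"wy": 0,"wz": 0},
    {"jaw": 0.6,"dx": 50,"dy": 0,"dz": 0,"wx": 0,"wy": 0,"wz": 0},
    {"jaw": 0.6,"dx": 60,"dy": 0,"dz": 0,"wx": 0,"wy": 0,"wz": 0},
    {"jaw": 0.6,"dx": 70,"dy": 0,"dz": 0,"wx": 0,"wy": 0,"wz": 0},
    {"jaw": 0.6,"dx": 80,"dy": 0,"dz": 0,"wx": 0,"wy": 0,"wz": 0},
    {"jaw": 0.6,"dx": 90,"dy": 0,"dz": 0,"wx": 0,"wy": 0,"wz": 0},
    {"jaw": 0.6,"dx": 98,"dy": 0,"dz": 0,"wx": 0,"wy": 0,"wz": 0},
    {"jaw": 0.6,"dx": 98,"dy": 0,"dz": 0,"wx": 0,"wy": 0,"wz": 0},
  ],
)

```text
time: 12.7
tool_pos: [563.8, 93.0, 241.4]
tcp_rot: [-179.9, -0.1, 96.5]
ft_force: [-0.0, 0.4, 0.2]
finger_gap: 34.2
```

Run:
```python
from h import *
goto((574.6,-10.8,88),96.4)
w=shot('wrist','w8.png'); a=shot('scene','s8.png')
im=cv2.imread('pics/s8.png')[100:230,305:445]; cv2.imwrite('pics/s8c.png',cv2.resize(im,None,fx=4,fy=4,interpolation=cv2.INTER_CUBIC))
```

```text
t 12.7 d [-104.4   -1.    -1.7] w [-0.0019 -0.0014  0.0015] F [-0.   0.4  0.2] gap 34.2 gp [563.5  93.2  86.5] rot [-1.7989e+02 -8.0000e-02  9.6480e+01]
```

View pics/w8.png

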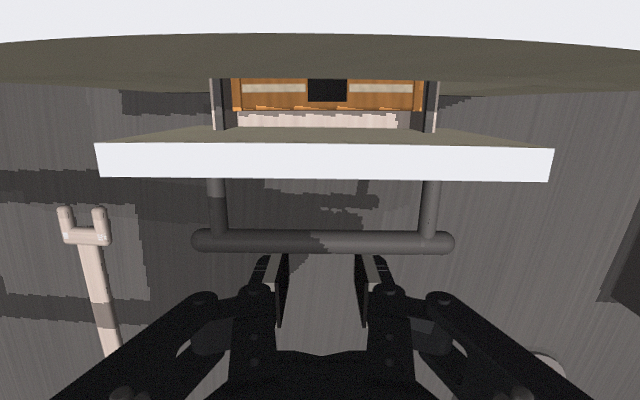

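View pics/s8c.png

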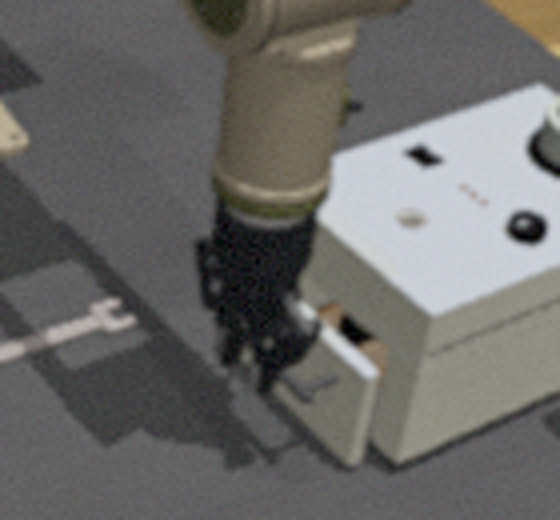

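Request:
arm_command(
  plan=[
    {"jaw": 0.6,"dx": 5,"dy": 0,"dz": 0,"wx": 0,"wy": 0,"wz": 0},
    {"jaw": 0.6,"dx": 10,"dy": 0,"dz": 0,"wx": 0,"wy": 0,"wz": 0},
    {"jaw": 0.6,"dx": 15,"dy": 0,"dz": 0,"wx": 0,"wy": 0,"wz": 0},
    {"jaw": 0.6,"dx": 20,"dy": 0,"dz": 0,"wx": 0,"wy": 0,"wz": 0},
    {"jaw": 0.6,"dx": 22,"dy": 0,"dz": 0,"wx": 0,"wy": 0,"wz": 0},
  ],
)

```text
time: 13.3
tool_pos: [561.7, 114.2, 241.6]
tcp_rot: [-179.9, -0.0, 96.4]
ft_force: [-0.6, -2.1, -2.0]
finger_gap: 34.2
```

Run:
```python
from h import *
goto((574.6,-10.8,88),96.4)
a=shot('scene','s9.png')
im=cv2.imread('pics/s9.png')[100:230,305:445]; cv2.imwrite('pics/s9c.png',cv2.resize(im,None,fx=4,fy=4,interpolation=cv2.INTER_CUBIC))
```

```text
t 13.3 d [-125.6   -1.2   -1.5] w [-0.0012 -0.0007  0.0007] F [-0.6 -2.1 -2. ] gap 34.2 gp [561.5 114.2  86.6] rot [-1.7993e+02 -4.0000e-02  9.6440e+01]
```

View pics/s9c.png

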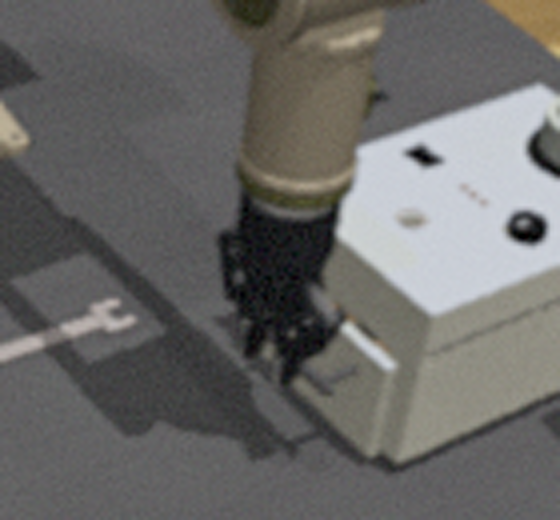

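Request:
arm_command(
  plan=[
    {"jaw": 0.6,"dx": 2,"dy": 0,"dz": 0,"wx": 0,"wy": 0,"wz": 0},
    {"jaw": 0.6,"dx": 4,"dy": 0,"dz": 0,"wx": 0,"wy": 0,"wz": 0},
    {"jaw": 0.6,"dx": 6,"dy": 0,"dz": 0,"wx": 0,"wy": 0,"wz": 0},
    {"jaw": 0.6,"dx": 6,"dy": 0,"dz": 0,"wx": 0,"wy": 0,"wz": 0},
  ],
)

```text
time: 13.75
tool_pos: [561.6, 116.6, 241.8]
tcp_rot: [-179.9, 0.3, 96.3]
ft_force: [0.7, -20.2, -0.6]
finger_gap: 33.7
```

Request:
arm_command(
  plan=[
    {"jaw": 0.6,"dx": -4,"dy": 0,"dz": 0,"wx": 0,"wy": 0,"wz": 0},
    {"jaw": 0.6,"dx": -20,"dy": 0,"dz": 0,"wx": 0,"wy": 0,"wz": 0},
    {"jaw": 0.6,"dx": -50,"dy": 0,"dz": 0,"wx": 0,"wy": 0,"wz": 0},
    {"jaw": 0.6,"dx": -80,"dy": 0,"dz": -40,"wx": 0,"wy": 0,"wz": 0},
    {"jaw": 0.6,"dx": -100,"dy": 0,"dz": -90,"wx": 0,"wy": 0,"wz": 0},
    {"jaw": 0.6,"dx": -120,"dy": 0,"dz": -130,"wx": 0,"wy": 0,"wz": 0},
    {"jaw": 0.6,"dx": -120,"dy": 0,"dz": -130,"wx": 0,"wy": 0,"wz": 0},
  ],
)

```text
time: 14.45
tool_pos: [576.9, -2.8, 380.6]
tcp_rot: [179.3, 0.2, 96.3]
ft_force: [0.4, -1.0, 0.6]
finger_gap: 34.1
```

Run:
```python
from h import *
np.set_printoptions(suppress=True,precision=1)
goto((421,-394,280),0)
w=shot('wrist','w10.png')
a=shot('scene','s10.png')
im=cv2.imread('pics/s10.png')[100:230,305:445]; cv2.imwrite('pics/s10c.png',cv2.resize(im,None,fx=5,fy=5,interpolation=cv2.INTER_CUBIC))
print([(p['pixel'],round(p['score'],2),onz(w,p['pixel'],84)) for p in pinpoint('wrist','drawer_handle')])
```

```text
t 14.45 d [-372.  -197.2  -55.9] w [ 0.  -0.   1.7] F [ 0.4 -1.   0.6] gap 34.1 gp [578.9  -3.  225.6] rot [179.3   0.1  96.3]
[([313.2, 31.9], 0.7, array([559.6, 129.4,  84. ]))]
```

View pics/s10c.png

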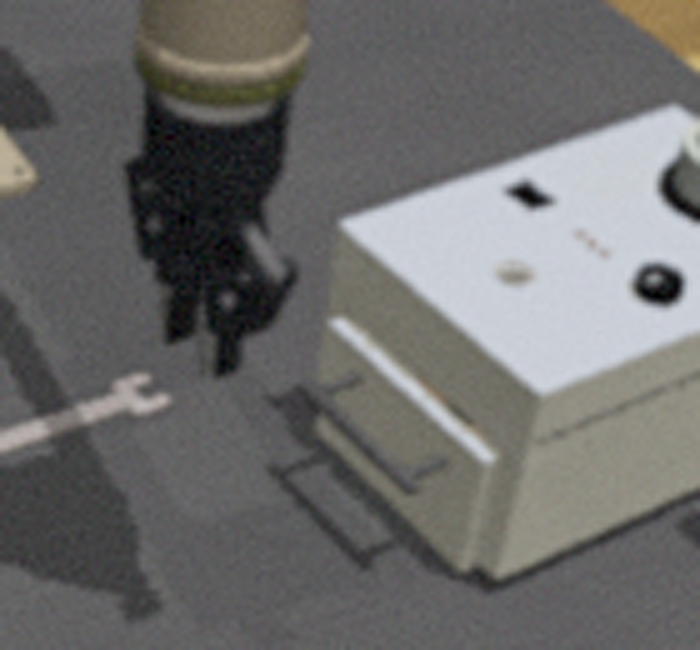

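View pics/w10.png

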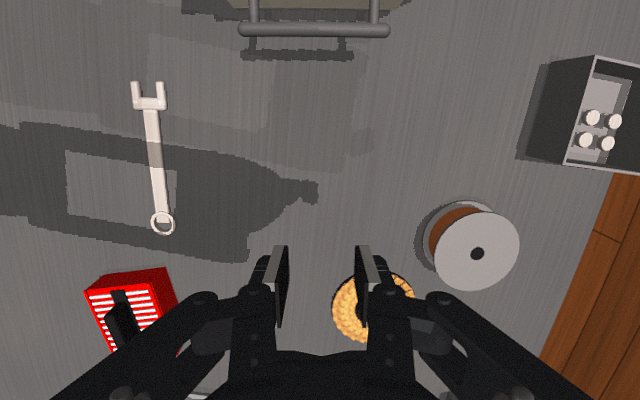

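Run:
```python
from h import *
np.set_printoptions(suppress=True,precision=1)
a=snapshot('scene');b=shot('side','d11.png')
f=np.array([556.9,177.8]);u=np.array([np.cos(np.radians(96.4)),np.sin(np.radians(96.4))])
for open_ in (0,4,8):
  for t in (12,):
    im=cv2.imread('pics/s10.png'); K=6
    im=im[150:225,360:430]; im=cv2.resize(im,None,fx=8,fy=8,interpolation=cv2.INTER_CUBIC)
    v=np.array([u[1],-u[0]])
    def line(P,Q,c):
        p=(proj(a,P)-[360,150])*8+3.5;q=(proj(a,Q)-[360,150])*8+3.5
        cv2.line(im,tuple(p.astype(int)),tuple(q.astype(int)),c,1)
    for d,c in ((open_,(0,255,0)),(open_+t,(0,0,255))):
        m=f-u*d; A=m-v*80;B=m+v*80
        line([*A,108],[*B,108],c); 
        line([*B,108],[*B,12],c)
    A=f-v*100;B=f+v*100
    line([*A,172],[*B,172],(255,0,0)); line([*B,172],[*B,0],(255,0,0))
    cv2.imwrite(f'pics/o{open_}.png',im)
cv2.imwrite('pics/o.png',np.hstack([cv2.resize(cv2.imread('pics/o0.png'),(400,430)),cv2.resize(cv2.imread('pics/o8.png'),(400,430))]))
```

```text
(no output)
```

View pics/o.png

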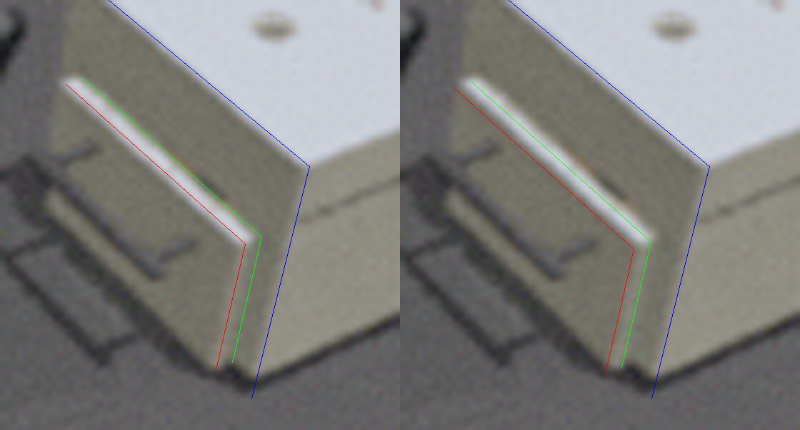

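View pics/d11.png

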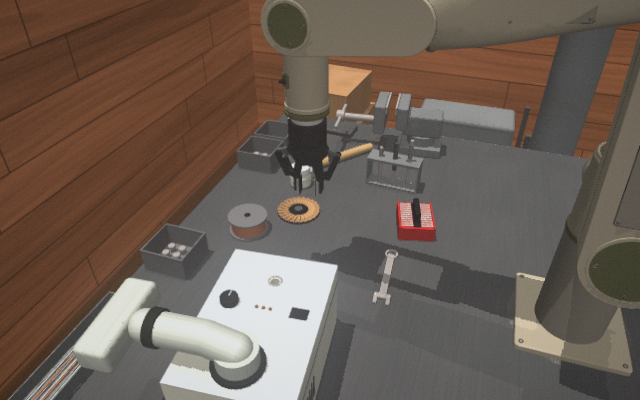

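The drawer overlay matches the closed position (the flush model lines fit and the 8 mm-open model doesn't), and a 20 N stop was felt. Next is the punch. The tallest tool, at side (411,140) and scene (199,188), is at the low-x end of the rack.

Request:
arm_command(
  plan=[
    {"jaw": 0.45,"dx": -372,"dy": -197,"dz": -36,"wx": 0.012,"wy": 0,"wz": 1.72},
    {"jaw": 0.45,"dx": -372,"dy": -197,"dz": -36,"wx": 0.012,"wy": 0,"wz": 1.72},
    {"jaw": 0.45,"dx": -372,"dy": -197,"dz": -36,"wx": 0.012,"wy": 0,"wz": 1.72},
    {"jaw": 0.45,"dx": -372,"dy": -197,"dz": -36,"wx": 0.012,"wy": 0,"wz": 1.72},
    {"jaw": 0.45,"dx": -372,"dy": -197,"dz": -36,"wx": 0.012,"wy": 0,"wz": 1.72},
    {"jaw": 0.45,"dx": -372,"dy": -197,"dz": -36,"wx": 0.012,"wy": 0,"wz": 1.72},
    {"jaw": 0.45,"dx": -372,"dy": -197,"dz": -36,"wx": 0.012,"wy": 0,"wz": 1.72},
    {"jaw": 0.45,"dx": -372,"dy": -197,"dz": -36,"wx": 0.012,"wy": 0,"wz": 1.72},
    {"jaw": 0.45,"dx": -372,"dy": -197,"dz": -36,"wx": 0.012,"wy": 0,"wz": 1.72},
    {"jaw": 0.45,"dx": -372,"dy": -197,"dz": -36,"wx": 0.012,"wy": 0,"wz": 1.72},
    {"jaw": 0.45,"dx": -372,"dy": -197,"dz": -36,"wx": 0.012,"wy": 0,"wz": 1.72},
    {"jaw": 0.45,"dx": -372,"dy": -197,"dz": -36,"wx": 0.012,"wy": 0,"wz": 1.72},
  ],
)

```text
time: 15.9
tool_pos: [420.5, -391.1, 405.3]
tcp_rot: [-179.4, 0.6, -2.4]
ft_force: [0.3, 0.2, -0.7]
finger_gap: 46.8
```

Run:
```python
from h import *
np.set_printoptions(suppress=True,precision=1)
goto((421,-393.5,260),-2.5)
w=shot('wrist','w12.png')
print(proj(w,(421,-393.5,152)),proj(w,(421,-393.5,86)),[(p['pixel'],round(p['score'],2)) for p in pinpoint('wrist','pin_punch')])
```

```text
t 15.9 d [ 0.5  2.2 -9.7] w [-0.  0.  0.] F [ 0.3  0.2 -0.7] gap 46.8 gp [ 418.8 -389.5  250.4] rot [-179.4    0.7   -2.4]
[327.5 205.4] [326.9 183.5] [([330.1, 164.6], 0.92)]
```

View pics/w12.png

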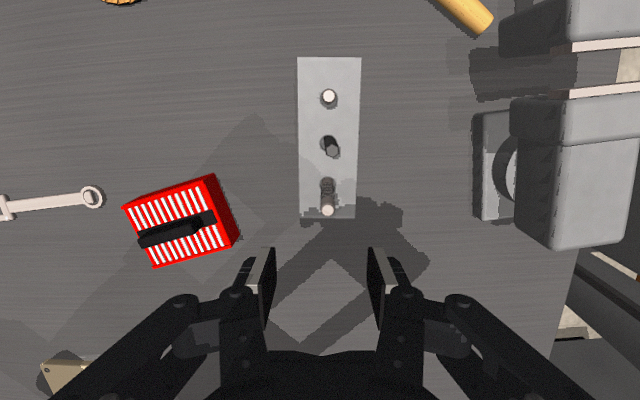

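Run:
```python
from h import *
im=cv2.imread('pics/w12.png')[50:230,280:380]; cv2.imwrite('pics/w12c.png',cv2.resize(im,None,fx=4,fy=4,interpolation=cv2.INTER_CUBIC))
w=snapshot('wrist')
goto((421,-393.5,120),-2.5)
for p,z in (((328,210),152),((328.5,96),114),((332,151),133),((297.5,57.5),86),((361,57.5),86),((298.5,217),86),((354.5,218),86)): print(p,np.round(onz(w,p,z),1))
```

```text
t 16.05 d [  1.8   3.8 130.9] w [-0.0094  0.0107  0.009 ] F [ 0.6 -1.3  0.4] gap 47.3 gp [ 419.1 -389.4  250.9] rot [-179.46    0.61   -1.98]
(328, 210) [ 417.4 -393.6  152. ]
(328.5, 96) [ 502.1 -397.1  114. ]
(332, 151) [ 460.1 -398.3  133. ]
(297.5, 57.5) [ 535.9 -371.5   86. ]
(361, 57.5) [ 533.8 -426.9   86. ]
(298.5, 217) [ 387.1 -363.4   86. ]
(354.5, 218) [ 384.1 -420.2   86. ]
```

View pics/w12c.png

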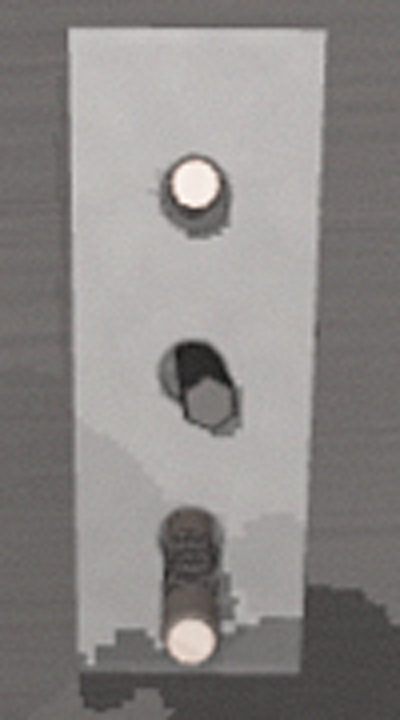

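Request:
arm_command(
  plan=[
    {"jaw": 0.45,"dx": 0.3,"dy": 3.8,"dz": 10,"wx": -0.0094,"wy": 0.0107,"wz": 0.009},
    {"jaw": 0.45,"dx": 0.3,"dy": 3.8,"dz": 40,"wx": -0.0094,"wy": 0.0107,"wz": 0.009},
    {"jaw": 0.45,"dx": 0.3,"dy": 3.8,"dz": 60,"wx": -0.0094,"wy": 0.0107,"wz": 0.009},
    {"jaw": 0.45,"dx": 0.3,"dy": 3.8,"dz": 60,"wx": -0.0094,"wy": 0.0107,"wz": 0.009},
    {"jaw": 0.45,"dx": 0.3,"dy": 3.8,"dz": 60,"wx": -0.0094,"wy": 0.0107,"wz": 0.009},
  ],
)

```text
time: 16.55
tool_pos: [420.3, -394.4, 347.2]
tcp_rot: [179.9, -0.0, -2.5]
ft_force: [0.1, 0.4, 1.0]
finger_gap: 46.7
```

Run:
```python
from h import *
goto((419.5,-393.5,120),-2.5)
w=shot('wrist','w13.png')
```

```text
t 16.55 d [-0.9 -1.  72.2] w [ 0.0009 -0.0008 -0.0007] F [0.1 0.4 1. ] gap 46.7 gp [ 420.4 -394.6  192.2] rot [ 1.7995e+02 -4.0000e-02 -2.5400e+00]
```

View pics/w13.png

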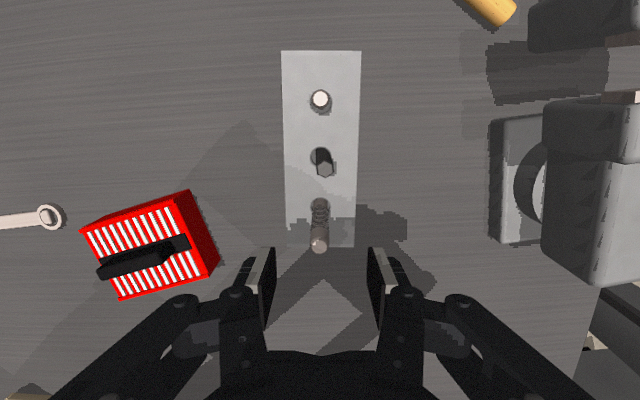

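Request:
arm_command(
  plan=[
    {"jaw": 0.45,"dx": -0.5,"dy": -0.8,"dz": 30,"wx": 0,"wy": 0,"wz": 0},
    {"jaw": 0.45,"dx": -0.5,"dy": -0.8,"dz": 60,"wx": 0,"wy": 0,"wz": 0},
    {"jaw": 0.45,"dx": -0.5,"dy": -0.8,"dz": 72,"wx": 0,"wy": 0,"wz": 0},
    {"jaw": 0.45,"dx": -0.5,"dy": -0.8,"dz": 72,"wx": 0,"wy": 0,"wz": 0},
    {"jaw": 0.8,"dx": -0.5,"dy": -0.8,"dz": 72,"wx": 0,"wy": 0,"wz": 0},
    {"jaw": 1,"dx": -0.5,"dy": -0.8,"dz": 72,"wx": 0,"wy": 0,"wz": 0},
    {"jaw": 1,"dx": -0.5,"dy": -0.8,"dz": 72,"wx": 0,"wy": 0,"wz": 0},
    {"jaw": 1,"dx": -0.5,"dy": -0.8,"dz": 72,"wx": 0,"wy": 0,"wz": 0},
    {"jaw": 1,"dx": -0.5,"dy": -0.8,"dz": 72,"wx": 0,"wy": 0,"wz": 0},
  ],
  squeeze=80,
)

```text
time: 17.5
tool_pos: [420.5, -394.6, 277.8]
tcp_rot: [179.8, -0.2, -2.6]
ft_force: [-0.4, 2.3, 6.0]
finger_gap: 10.2
```

Request:
arm_command(
  plan=[
    {"jaw": 1,"dx": 0,"dy": 0,"dz": -8,"wx": 0,"wy": 0,"wz": 0},
    {"jaw": 1,"dx": 0,"dy": 0,"dz": -25,"wx": 0,"wy": 0,"wz": 0},
    {"jaw": 1,"dx": 0,"dy": 0,"dz": -45,"wx": 0,"wy": 0,"wz": 0},
    {"jaw": 1,"dx": 0,"dy": 0,"dz": -70,"wx": 0,"wy": 0,"wz": 0},
    {"jaw": 1,"dx": 0,"dy": 0,"dz": -95,"wx": 0,"wy": 0,"wz": 0},
    {"jaw": 1,"dx": 0,"dy": 0,"dz": -120,"wx": 0,"wy": 0,"wz": 0},
    {"jaw": 1,"dx": 0,"dy": 0,"dz": -150,"wx": 0,"wy": 0,"wz": 0},
    {"jaw": 1,"dx": 0,"dy": 0,"dz": -180,"wx": 0,"wy": 0,"wz": 0},
    {"jaw": 1,"dx": 0,"dy": 0,"dz": -190,"wx": 0,"wy": 0,"wz": 0},
    {"jaw": 1,"dx": 0,"dy": 0,"dz": -190,"wx": 0,"wy": 0,"wz": 0},
  ],
)

```text
time: 18.5
tool_pos: [419.7, -394.0, 467.9]
tcp_rot: [179.7, -0.3, -2.6]
ft_force: [0.9, 0.3, -0.5]
finger_gap: 9.8
```

Run:
```python
from h import *
goto((549.7,242.4,310),40)
w=shot('wrist','w14.png'); shot('scene','s14.png'); b=shot('side','d14.png')
for n,(x,y) in (('s14',(150,110)),('d14',(340,60))):
    im=cv2.imread(f'pics/{n}.png')[y:y+130,x:x+130]; cv2.imwrite(f'pics/{n}c.png',cv2.resize(im,None,fx=3,fy=3,interpolation=cv2.INTER_CUBIC))
cv2.imwrite('pics/c14.png',np.hstack([cv2.imread('pics/s14c.png'),cv2.imread('pics/d14c.png')]))
```

```text
t 18.5 d [ 1.005e+02 -6.417e+02  1.000e-01] w [ 0.0066 -0.0025 -0.7443] F [ 0.9  0.3 -0.5] gap 9.8 gp [ 420.4 -394.8  312.9] rot [179.71  -0.26  -2.65]
```

View pics/w14.png

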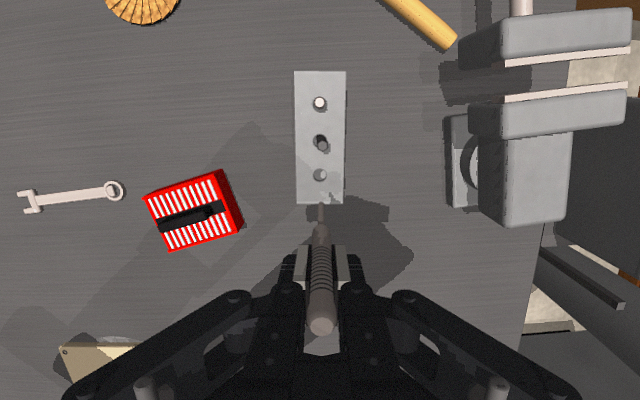

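View pics/c14.png

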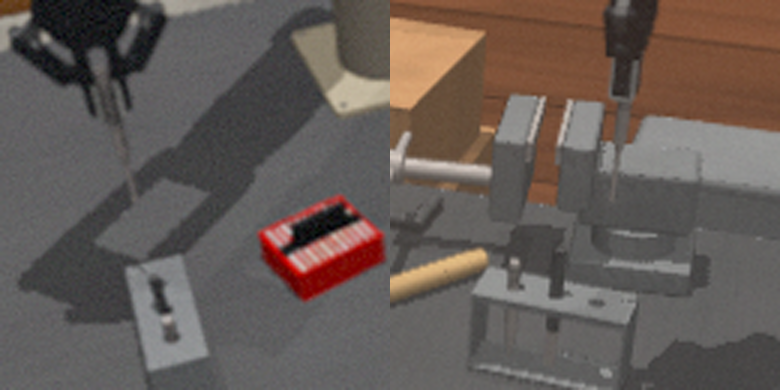

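```bash
cat >> h.py <<'E'
def tipinfo(T):
    s=sense(); Rc=R.from_euler('xyz',s['tcp_rot'],degrees=True)
    print('tip world',np.round(T,1),'tool frame rel grasp',np.round(Rc.inv().apply(np.array(T)-rel(0)),1))
E
python3 - <<'E'
from h import *
a=snapshot('scene');b=snapshot('side');w=snapshot('wrist')
A=(a,(195.7,177.7));B=(b,(414,127.3));W=(w,(321,203.5))
for l in ([A,B],[A,W],[B,W],[A,B,W]): tipinfo(tri(l))
E
```

```text
tip world [ 418.3 -394.7  189.3] tool frame rel grasp [ -0.9   1.2 119.3]
tip world [ 416.6 -393.7  186.6] tool frame rel grasp [ -2.6   0.2 122. ]
tip world [ 417.7 -393.3  191. ] tool frame rel grasp [ -1.6  -0.2 117.6]
tip world [ 418.  -394.   189.5] tool frame rel grasp [ -1.2   0.5 119.1]
```

Request:
arm_command(
  plan=[
    {"jaw": 1,"dx": 3,"dy": -20,"dz": -15,"wx": 0.006,"wy": -0.002,"wz": -0.05},
    {"jaw": 1,"dx": 9,"dy": -60,"dz": -20,"wx": 0.006,"wy": -0.002,"wz": -0.12},
    {"jaw": 1,"dx": 16,"dy": -105,"dz": -20,"wx": 0.006,"wy": -0.002,"wz": -0.2},
    {"jaw": 1,"dx": 23,"dy": -150,"dz": -20,"wx": 0.006,"wy": -0.002,"wz": -0.28},
    {"jaw": 1,"dx": 30,"dy": -195,"dz": -20,"wx": 0.006,"wy": -0.002,"wz": -0.36},
    {"jaw": 1,"dx": 37,"dy": -240,"dz": -20,"wx": 0.006,"wy": -0.002,"wz": -0.44},
    {"jaw": 1,"dx": 44,"dy": -285,"dz": -20,"wx": 0.006,"wy": -0.002,"wz": -0.52},
    {"jaw": 1,"dx": 51,"dy": -330,"dz": -20,"wx": 0.006,"wy": -0.002,"wz": -0.6},
    {"jaw": 1,"dx": 58,"dy": -375,"dz": -20,"wx": 0.006,"wy": -0.002,"wz": -0.68},
    {"jaw": 1,"dx": 65,"dy": -420,"dz": -20,"wx": 0.006,"wy": -0.002,"wz": -0.744},
    {"jaw": 1,"dx": 71,"dy": -455,"dz": -20,"wx": 0.006,"wy": -0.002,"wz": -0.744},
    {"jaw": 1,"dx": 74,"dy": -475,"dz": -20,"wx": 0.006,"wy": -0.002,"wz": -0.744},
  ],
)

```text
time: 20.0
tool_pos: [515.4, 80.1, 483.6]
tcp_rot: [-179.7, 0.0, 40.1]
ft_force: [0.2, -0.4, -1.4]
finger_gap: 10.1
```

Run:
```python
from h import *
goto((549.7,242.4,328),40)
```

```text
t 20.0 d [ 130.8 -101.9    1.1] w [-0.0049  0.0006  0.0022] F [ 0.2 -0.4 -1.4] gap 10.1 gp [514.8  80.7 328.6] rot [-1.7972e+02  3.0000e-02  4.0130e+01]
```

Request:
arm_command(
  plan=[
    {"jaw": 1,"dx": 20,"dy": -15,"dz": 0,"wx": -0.005,"wy": 0,"wz": 0},
    {"jaw": 1,"dx": 50,"dy": -39,"dz": 0,"wx": -0.005,"wy": 0,"wz": 0},
    {"jaw": 1,"dx": 85,"dy": -66,"dz": 0,"wx": -0.005,"wy": 0,"wz": 0},
    {"jaw": 1,"dx": 115,"dy": -89,"dz": 0,"wx": -0.005,"wy": 0,"wz": 0},
    {"jaw": 1,"dx": 132,"dy": -102,"dz": 0,"wx": -0.005,"wy": 0,"wz": 0},
    {"jaw": 1,"dx": 132,"dy": -102,"dz": 0,"wx": -0.005,"wy": 0,"wz": 0},
    {"jaw": 1,"dx": 132,"dy": -102,"dz": 0,"wx": -0.005,"wy": 0,"wz": 0},
    {"jaw": 1,"dx": 132,"dy": -102,"dz": 0,"wx": -0.005,"wy": 0,"wz": 0},
  ],
)

```text
time: 20.8
tool_pos: [551.0, 239.5, 484.7]
tcp_rot: [179.9, 0.0, 39.9]
ft_force: [0.1, 0.2, -0.6]
finger_gap: 10.0
```

Run:
```python
from h import *
goto((549.7,242.4,300),40)
w=shot('wrist','w15.png'); a=shot('scene','s15.png'); b=shot('side','d15.png')
o=[]
for n,(x,y) in (('w15',(270,130)),('s15',(360,90)),('d15',(230,210))):
    im=cv2.imread(f'pics/{n}.png')[y:y+100,x:x+100]; im=cv2.resize(im,(400,400),interpolation=cv2.INTER_CUBIC); o.append(im)
cv2.imwrite('pics/c15.png',np.hstack(o[1:])); cv2.imwrite('pics/w15c.png',o[0])
for n,s in (('wrist',w),('scene',a),('side',b)): print([(p['pixel'],round(p['score'],2),np.round(onz(s,p['pixel'],172),1)) for p in pinpoint(n,'reset_hole')])
```

```text
t 20.8 d [ 0.9 -3.1 29.7] w [ 0.0016  0.0007 -0.001 ] F [ 0.1  0.2 -0.6] gap 10.0 gp [551.  239.3 329.7] rot [1.7991e+02 4.0000e-02 3.9940e+01]
[([319.3, 187.6], 0.65, array([551.3, 241.7, 172. ]))]
[([410.2, 154.5], 0.79, array([553. , 248.5, 172. ])), ([410.2, 144.8], 0.38, array([508.4, 279.7, 172. ]))]
[([276.2, 284.2], 0.59, array([543.8, 249.4, 172. ]))]
```

View pics/c15.png

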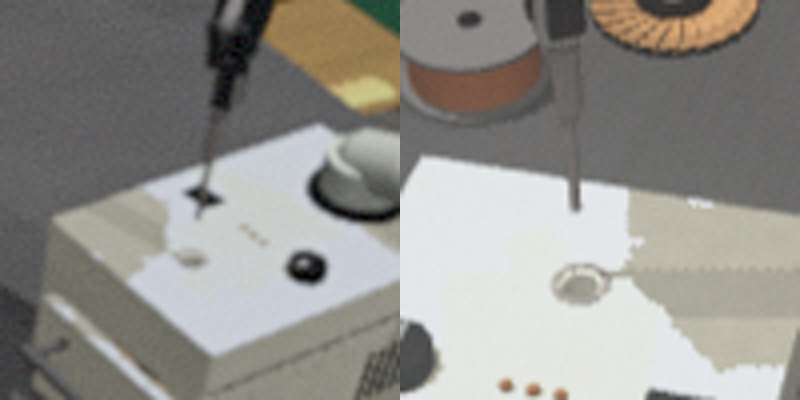

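View pics/w15.png

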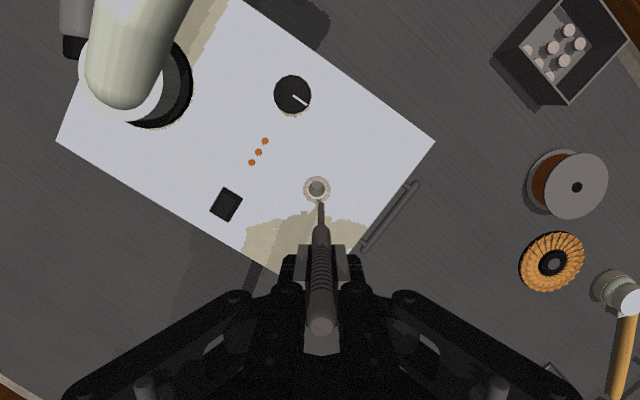

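Run:
```python
from h import *
a=snapshot('scene');b=snapshot('side');w=snapshot('wrist')
A=(a,(409.4,144.3));B=(b,(273.8,262.5));W=(w,(321,202))
for l in ([A,B],[A,W],[B,W],[A,B,W]): tipinfo(tri(l))
T=tri([A,B,W]);print('tip reproj',[np.round(proj(s,T),1) for s in (a,b,w)])
Ha=(a,(408.3,154.2));Hb=(b,(275.3,281.2));Hw=(w,(317,188.3))
for s,p in (Ha,Hb,Hw): print('hole',np.round(onz(s,p,172),1))
print(np.round(tri([Ha,Hb,Hw]),1))
# tip seen from each camera at height z of tip, offset to the hole
for s,p,h in ((a,A[1],Ha[1]),(b,B[1],Hb[1]),(w,W[1],Hw[1])): print('tip at z',np.round(onz(s,p,T[2])[:2]-onz(s,h,172)[:2],1))
im=cv2.imread('pics/w15.png')[150:230,280:360]; cv2.imwrite('pics/w15c.png',cv2.resize(im,(640,640),interpolation=cv2.INTER_CUBIC))
```

```text
tip world [550.5 238.5 212.2] tool frame rel grasp [ -1.5   0.4 118.1]
tip world [550.4 239.4 211.5] tool frame rel grasp [ -1.   -0.3 118.8]
tip world [550.7 239.5 212.5] tool frame rel grasp [ -0.7  -0.2 117.8]
tip world [550.6 239.1 212. ] tool frame rel grasp [-1.100e+00  1.000e-01  1.183e+02]
tip reproj [array([409.6, 144.3]), array([273.6, 262.8]), array([321.3, 203.1])]
hole [549.3 243.9 172. ]
hole [548.2 243.1 172. ]
hole [549.6 243.5 172. ]
[549.  243.5 171.9]
tip at z [ 1.  -5.2]
tip at z [ 2.3 -4.8]
tip at z [ 1.6 -3.6]
```

View pics/w15c.png

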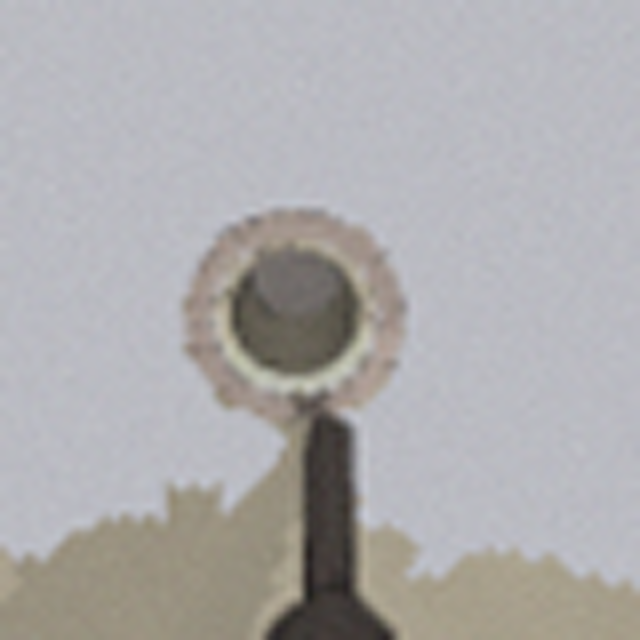

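Request:
arm_command(
  plan=[
    {"jaw": 1,"dx": 1.4,"dy": -4,"dz": 5,"wx": 0,"wy": 0,"wz": 0},
    {"jaw": 1,"dx": 1.4,"dy": -4,"dz": 18,"wx": 0,"wy": 0,"wz": 0},
    {"jaw": 1,"dx": 1.4,"dy": -4,"dz": 30,"wx": 0,"wy": 0,"wz": 0},
    {"jaw": 1,"dx": 1.4,"dy": -4,"dz": 34,"wx": 0,"wy": 0,"wz": 0},
    {"jaw": 1,"dx": 1.4,"dy": -4,"dz": 34,"wx": 0,"wy": 0,"wz": 0},
    {"jaw": 1,"dx": 1.4,"dy": -4,"dz": 34,"wx": 0,"wy": 0,"wz": 0},
    {"jaw": 1,"dx": 1.4,"dy": -4,"dz": 34,"wx": 0,"wy": 0,"wz": 0},
  ],
)

```text
time: 21.95
tool_pos: [549.7, 244.3, 451.8]
tcp_rot: [179.9, -0.1, 40.0]
ft_force: [0.5, 0.2, -0.4]
finger_gap: 10.6
```

Run:
```python
from h import *
goto((549.1,243.2,300),40)
w=shot('wrist','w16.png'); a=shot('scene','s16.png'); b=shot('side','d16.png')
o=[]
for n,(x,y) in (('w16',(280,150)),('s16',(380,120)),('d16',(245,240))):
    im=cv2.imread(f'pics/{n}.png')[y:y+60,x:x+60]; im=cv2.resize(im,(264,264),interpolation=cv2.INTER_CUBIC); o.append(im)
cv2.imwrite('pics/c16.png',np.hstack(o))
```

```text
t 21.95 d [-1.1  0.5 -3.2] w [ 0.002  -0.0012 -0.0004] F [ 0.5  0.2 -0.4] gap 10.6 gp [550.  244.2 296.8] rot [ 1.7989e+02 -7.0000e-02  3.9980e+01]
```

View pics/c16.png

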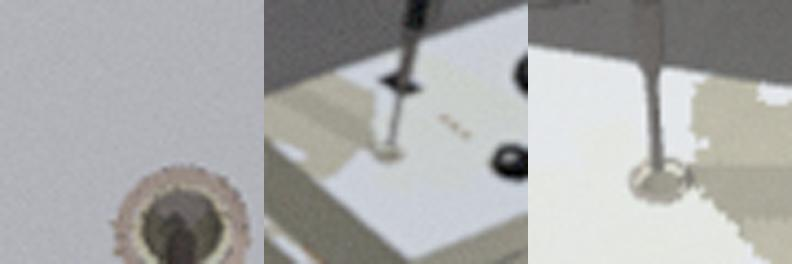

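Run:
```python
from h import *
o=[]
for n,(x,y) in (('w16',(300,180)),('d16',(260,262))):
    im=cv2.imread(f'pics/{n}.png')[y:y+40,x:x+40]; im=cv2.resize(im,(400,400),interpolation=cv2.INTER_CUBIC); o.append(im)
cv2.imwrite('pics/c16.png',np.hstack(o))
w=snapshot('wrist');b=snapshot('side')
H=(549.1,243.2,172); T=rel(0)+R.from_euler('xyz',sense()['tcp_rot'],degrees=True).apply([-1.1,.2,118.2])
print(T,proj(w,H),proj(w,T),proj(b,H),proj(b,T))
```

```text
[549.36565415 243.16163822 178.33075977] [321.2999139  201.22558767] [321.55441288 203.28220941] [274.82944502 281.10987375] [274.48638075 278.49699641]
```

View pics/c16.png

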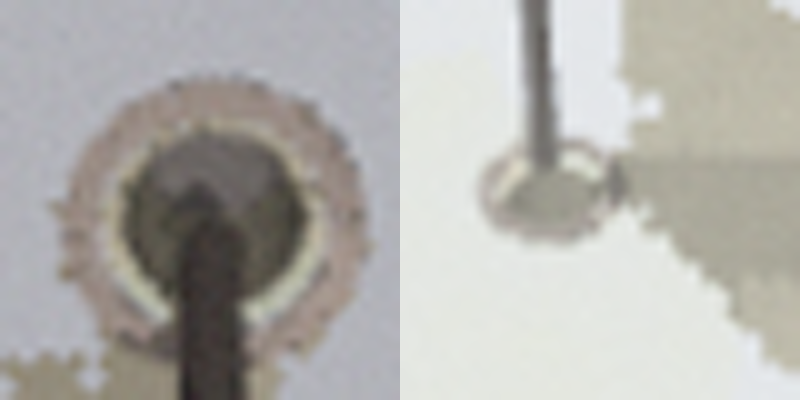

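Request:
arm_command(
  plan=[
    {"jaw": 1,"dx": 0,"dy": 0,"dz": 5,"wx": 0,"wy": 0,"wz": 0},
    {"jaw": 1,"dx": 0,"dy": 0,"dz": 12,"wx": 0,"wy": 0,"wz": 0},
    {"jaw": 1,"dx": 0,"dy": 0,"dz": 19,"wx": 0,"wy": 0,"wz": 0},
    {"jaw": 1,"dx": 0,"dy": 0,"dz": 24,"wx": 0,"wy": 0,"wz": 0},
    {"jaw": 1,"dx": 0,"dy": 0,"dz": 26,"wx": 0,"wy": 0,"wz": 0},
    {"jaw": 1,"dx": 0,"dy": 0,"dz": 26,"wx": 0,"wy": 0,"wz": 0},
    {"jaw": 1,"dx": 0,"dy": 0,"dz": 26,"wx": 0,"wy": 0,"wz": 0},
  ],
  squeeze=100,
)

```text
time: 22.9
tool_pos: [549.6, 244.2, 425.4]
tcp_rot: [179.9, -0.0, 40.0]
ft_force: [0.6, -0.4, -0.2]
finger_gap: 9.6
```

Tip is at about z = 152, with no lateral force. Creeping down onto the button.

Request:
arm_command(
  plan=[
    {"jaw": 1,"dx": 0,"dy": 0,"dz": 1,"wx": 0,"wy": 0,"wz": 0},
    {"jaw": 1,"dx": 0,"dy": 0,"dz": 2,"wx": 0,"wy": 0,"wz": 0},
    {"jaw": 1,"dx": 0,"dy": 0,"dz": 3,"wx": 0,"wy": 0,"wz": 0},
    {"jaw": 1,"dx": 0,"dy": 0,"dz": 3,"wx": 0,"wy": 0,"wz": 0},
    {"jaw": 1,"dx": 0,"dy": 0,"dz": 3,"wx": 0,"wy": 0,"wz": 0},
  ],
)

```text
time: 23.4
tool_pos: [549.6, 244.2, 422.2]
tcp_rot: [179.9, -0.0, 40.0]
ft_force: [0.3, 1.4, -1.1]
finger_gap: 9.5
```

Request:
arm_command(
  plan=[
    {"jaw": 1,"dx": 0,"dy": 0,"dz": 1,"wx": 0,"wy": 0,"wz": 0},
    {"jaw": 1,"dx": 0,"dy": 0,"dz": 2,"wx": 0,"wy": 0,"wz": 0},
    {"jaw": 1,"dx": 0,"dy": 0,"dz": 2,"wx": 0,"wy": 0,"wz": 0},
    {"jaw": 1,"dx": 0,"dy": 0,"dz": 2,"wx": 0,"wy": 0,"wz": 0},
  ],
)

```text
time: 23.8
tool_pos: [549.6, 244.3, 420.4]
tcp_rot: [179.9, -0.0, 40.0]
ft_force: [0.0, 0.3, 1.7]
finger_gap: 9.7
```

Request:
arm_command(
  plan=[
    {"jaw": 1,"dx": 0,"dy": 0,"dz": 1,"wx": 0,"wy": 0,"wz": 0},
    {"jaw": 1,"dx": 0,"dy": 0,"dz": 2,"wx": 0,"wy": 0,"wz": 0},
    {"jaw": 1,"dx": 0,"dy": 0,"dz": 3,"wx": 0,"wy": 0,"wz": 0},
    {"jaw": 1,"dx": 0,"dy": 0,"dz": 3,"wx": 0,"wy": 0,"wz": 0},
    {"jaw": 1,"dx": 0,"dy": 0,"dz": 3,"wx": 0,"wy": 0,"wz": 0},
  ],
)

```text
time: 24.3
tool_pos: [549.6, 244.2, 417.4]
tcp_rot: [179.9, -0.0, 40.0]
ft_force: [-0.1, -0.1, 3.6]
finger_gap: 9.5
```

Request:
arm_command(
  plan=[
    {"jaw": 1,"dx": 0,"dy": 0,"dz": 1,"wx": 0,"wy": 0,"wz": 0},
    {"jaw": 1,"dx": 0,"dy": 0,"dz": 2,"wx": 0,"wy": 0,"wz": 0},
    {"jaw": 1,"dx": 0,"dy": 0,"dz": 3,"wx": 0,"wy": 0,"wz": 0},
    {"jaw": 1,"dx": 0,"dy": 0,"dz": 3,"wx": 0,"wy": 0,"wz": 0},
    {"jaw": 1,"dx": 0,"dy": 0,"dz": 3,"wx": 0,"wy": 0,"wz": 0},
  ],
)

```text
time: 24.8
tool_pos: [549.7, 244.3, 415.7]
tcp_rot: [179.9, -0.1, 40.0]
ft_force: [-3.3, -0.1, 9.8]
finger_gap: 9.6
```

Request:
arm_command(
  plan=[
    {"jaw": 1,"dx": 0,"dy": 0,"dz": 0.5,"wx": 0,"wy": 0,"wz": 0},
    {"jaw": 1,"dx": 0,"dy": 0,"dz": 0.5,"wx": 0,"wy": 0,"wz": 0},
    {"jaw": 1,"dx": 0,"dy": 0,"dz": 0.5,"wx": 0,"wy": 0,"wz": 0},
    {"jaw": 1,"dx": 0,"dy": 0,"dz": 0.5,"wx": 0,"wy": 0,"wz": 0},
    {"jaw": 1,"dx": 0,"dy": 0,"dz": 0.5,"wx": 0,"wy": 0,"wz": 0},
    {"jaw": 1,"dx": 0,"dy": 0,"dz": 0.5,"wx": 0,"wy": 0,"wz": 0},
    {"jaw": 1,"dx": 0,"dy": 0,"dz": 0.5,"wx": 0,"wy": 0,"wz": 0},
  ],
)

```text
time: 25.5
tool_pos: [549.7, 244.3, 415.6]
tcp_rot: [179.9, -0.1, 40.0]
ft_force: [-2.7, -1.6, 12.5]
finger_gap: 9.5
```

Run:
```python
from h import *
goto((549.1,243.2,300),40)
w=shot('wrist','w17.png'); a=shot('scene','s17.png'); b=shot('side','d17.png')
for _ in range(4): snapshot('side'); print(np.round(sense()['ft_force'],1),round(sense()['tool_pos'][2],2))
o=[]
for n,(x,y) in (('w17',(295,190)),('s17',(365,120)),('d17',(240,230))):
    im=cv2.imread(f'pics/{n}.png')[y:y+66,x:x+66]; im=cv2.resize(im,(264,264),interpolation=cv2.INTER_CUBIC); o.append(im)
cv2.imwrite('pics/c17.png',np.hstack(o))
```

```text
t 25.5 d [ -1.1   0.6 -39.4] w [ 0.0024 -0.0026 -0.0003] F [-2.7 -1.6 12.5] gap 9.5 gp [550.3 244.3 260.6] rot [ 1.7986e+02 -1.5000e-01  3.9980e+01]
[-1.6 -0.4 12.2] 415.54
[-3.  -0.1 12.6] 415.59
[-3.2 -0.1 13.4] 415.56
[-3.   0.  11.9] 415.58
```

View pics/c17.png

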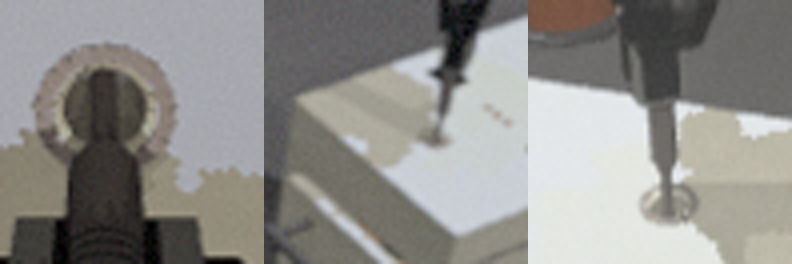

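View pics/s17.png

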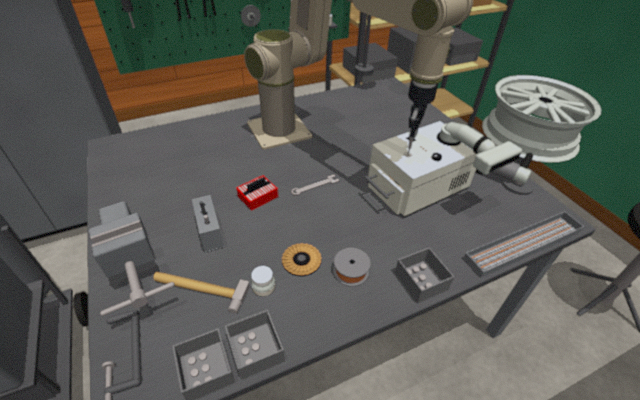

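Run:
```python
from h import *
print(hand_in()); st()
```

```text
the job is handed in; nothing more can be done
None
the job is handed in; nothing more can be done
```

I finished all the steps and handed the job in at about 26 s, with the punch still gripped and pressing on the button. No verdict is reported.

- **Cassette and drawer:** I gripped the cardboard cassette by its rib and lowered it into the tray. I let it go there at the expected height, and the pictures show it flat inside the walls. I then pushed the drawer by its handle to a firm stop at about 20 N. Afterwards the scene picture matched the fully closed position and not an 8 mm gap.
- **Punch and button:** I drew the pin punch straight up out of the rack, centred it on the hole using all three cameras and pressed. The force rose from about 2 to 4 N along the spring. It then hit a hard stop and held steady at about 12.5 N, well under 40 N.
- **Other objects:** The last scene picture shows the other rack tools, the red look-alike and the other objects I could see where they were. I did not measure them again.

Three checks were incomplete or did not fully agree:
- **Button travel:** from first contact to the stop, the arm moved about 5.1 mm, not the full 6 mm. I put the difference down to give in the grip and noise in the force reading, since the stop was stiff.
- **Side force:** about 3 N of side force remained on the punch while it was pressing.
- **Cassette after closing:** once the drawer was shut, only a sliver of the cassette showed through the slit, so I could not confirm it is still flat.

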